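Scoop carafe stoppers into the packing box and shut it

TASK

Pick up the scoop from its mat, scoop at least four of the six wooden ball stoppers out of the black tub in one scoopful and tip them into the open grey packing box. Then stand the scoop back upright on the middle of its mat and let go, and last of all push the box's lid fully shut. Any stoppers you do not pack must stay in the tub, and leave the plates, carafes and tape where they are.

Things in the scene. Friction and masses are not known exactly. Their poses are not given: they have to be found in the camera images.
- scoop: Aluminium scoop, 0.2 kg: flat-bottomed bowl 112 long, 98 wide, sheet 2 thick, open in front. Side walls 36 high, falling to nothing at the lip; back wall 45. Origin: centre of the bowl's underside; x forward to the lip (lip x=55, back x=-63), z up. Black bar handle 20 wide (y), 26 high, along x from -57 to -137, its middle 100 above the underside. Balances about x=-34.
- scoop_grip (a point): Middle of a good grip on the handle bar: 85 behind and 100 above the scoop's origin. Same axes as the scoop.
- scoop_bowl (a point): Middle of the scoop's bowl, 22 above the scoop's origin.
- pack_mid (a point): Middle of the inside of the packing box, 30 above the box's origin.
- mat: Flat black rubber mat fixed to the bench, 220 (x) x 190 (y) x 4 thick, the scoop's place. Origin: centre of its underside; z up.
- tub: Fixed black plastic tub, long along y, open on top. Origin on the bench near its middle, z up. Inside: 114 wide (x -57 to 57), flat floor 6 above the bench from y=-140 to 130. Walls 5 thick, rims 55 above the bench. Side walls and -y end upright; the +y end wall slopes outward 40 degrees from vertical, from y=130 at the floor to 172 at the rim. Stoppers start on the floor at y above 0.
- pack: Fixed grey packing box, outside 180 (x) x 160 (y) x 85 high, walls and floor 5 thick, open on top. Origin: centre of its underside; its -y side carries the hinged lid, z up.
- lid (a joint): Angle of the packing box's lid, rad: 0 = shut flat on the rim, about 1.57 = upright, 1.8 = its stop. It starts open and stays at any angle where it is left (a stiff hinge, about 0.2 N m). Flat grey plate 180 x 160 x 6 without a handle, 0.15 kg.
- lid_hinge (a point): Middle of the lid's hinge line, on the rim of the packing box's -y side, 85 above the bench. The hinge line runs along the box's x; shut, the lid reaches 160 from here towards the box's +y.
- stopper0: Plain beech ball stopper, 30 in diameter, 12 g, rolls freely; origin at its centre. At the start on the floor of the tub.
- stopper1: Plain beech ball stopper, 30 in diameter, 12 g, rolls freely; origin at its centre. At the start on the floor of the tub.
- stopper2: Plain beech ball stopper, 30 in diameter, 12 g, rolls freely; origin at its centre. At the start on the floor of the tub.
- stopper3: Plain beech ball stopper, 30 in diameter, 12 g, rolls freely; origin at its centre. At the start on the floor of the tub.
- stopper4: Plain beech ball stopper, 30 in diameter, 12 g, rolls freely; origin at its centre. At the start on the floor of the tub.
- stopper5: Plain beech ball stopper, 30 in diameter, 12 g, rolls freely; origin at its centre. At the start on the floor of the tub.
- plates: Bystander: stack of small white plates, 156 across and 68 high. Origin: centre of its underside.
- carafe0: Bystander: glass carafe, 94 across at the foot, 185 high. Origin: centre of its underside.
- carafe1: Bystander: glass carafe, 94 across at the foot, 185 high. Origin: centre of its underside.
- tape: Bystander: roll of packing tape lying flat, 110 across and 48 high. Origin: centre of its underside.
There are look-alikes about, which are no part of the job. Leave any orange or purple look-alike of the scoop alone.

How it is judged:
On the way, in this order (a step that is already met when the one before it is completed fails the run):
1. the scoop, lifted more than 60 mm above the bench, carries at least four stoppers in its bowl (height (world z) of scoop above 0.06 m and ((distance between each of stopper0, stopper1, stopper2 and scoop_bowl below 0.065 m and distance between any of stopper3, stopper4, stopper5 and scoop_bowl below 0.065 m) or ((distance between each of stopper0, stopper1 and scoop_bowl below 0.065 m or distance between each of stopper0, stopper2 and scoop_bowl below 0.065 m or distance between each of stopper1, stopper2 and scoop_bowl below 0.065 m) and (distance between each of stopper3, stopper4 and scoop_bowl below 0.065 m or distance between each of stopper3, stopper5 and scoop_bowl below 0.065 m or distance between each of stopper4, stopper5 and scoop_bowl below 0.065 m)) or (distance between any of stopper0, stopper1, stopper2 and scoop_bowl below 0.065 m and distance between each of stopper3, stopper4, stopper5 and scoop_bowl below 0.065 m))), for 0.2 s.
2. at least four stoppers are inside the packing box (((distance between each of stopper0, stopper1, stopper2 and pack_mid below 0.094 m and distance between any of stopper3, stopper4, stopper5 and pack_mid below 0.094 m) or ((distance between each of stopper0, stopper1 and pack_mid below 0.094 m or distance between each of stopper0, stopper2 and pack_mid below 0.094 m or distance between each of stopper1, stopper2 and pack_mid below 0.094 m) and (distance between each of stopper3, stopper4 and pack_mid below 0.094 m or distance between each of stopper3, stopper5 and pack_mid below 0.094 m or distance between each of stopper4, stopper5 and pack_mid below 0.094 m)) or (distance between any of stopper0, stopper1, stopper2 and pack_mid below 0.094 m and distance between each of stopper3, stopper4, stopper5 and pack_mid below 0.094 m))), for 0.2 s.
3. the scoop stands upright on its mat, let go (x of scoop in the frame of mat between -0.06 and 0.06 m and y of scoop in the frame of mat between -0.06 and 0.06 m and z of scoop in the frame of mat between 0 and 0.01 m and angle between scoop's own z axis and vertical below 0.1 rad and contact force between the fingers and scoop below 0.1 N and linear speed of scoop below 0.03 m/s), for 0.2 s.
4. the lid is shut (value of joint lid below 0.06 rad), for 0.2 s.
At the end, for the whole second after the job is handed in: At least four stoppers are inside the packing box and every other stopper is inside the tub; the scoop stands at rest on its mat, upright within 0.1 rad, its origin within 60 mm of the mat's centre along each of the mat's sides; the lid is within 0.06 rad of shut (((distance between each of stopper0, stopper1, stopper2 and pack_mid below 0.094 m and distance between any of stopper3, stopper4, stopper5 and pack_mid below 0.094 m) or ((distance between each of stopper0, stopper1 and pack_mid below 0.094 m or distance between each of stopper0, stopper2 and pack_mid below 0.094 m or distance between each of stopper1, stopper2 and pack_mid below 0.094 m) and (distance between each of stopper3, stopper4 and pack_mid below 0.094 m or distance between each of stopper3, stopper5 and pack_mid below 0.094 m or distance between each of stopper4, stopper5 and pack_mid below 0.094 m)) or (distance between any of stopper0, stopper1, stopper2 and pack_mid below 0.094 m and distance between each of stopper3, stopper4, stopper5 and pack_mid below 0.094 m)) and x of scoop in the frame of mat between -0.06 and 0.06 m and y of scoop in the frame of mat between -0.06 and 0.06 m and z of scoop in the frame of mat between 0 and 0.01 m and angle between scoop's own z axis and vertical below 0.1 rad and value of joint lid below 0.06 rad and linear speed of scoop below 0.03 m/s and ((x of stopper0 in the frame of pack between -0.09 and 0.09 m and y of stopper0 in the frame of pack between -0.08 and 0.08 m and z of stopper0 in the frame of pack between 0 and 0.08 m) or (x of stopper0 in the frame of tub between -0.06 and 0.06 m and y of stopper0 in the frame of tub between -0.142 and 0.18 m and z of stopper0 in the frame of tub between 0 and 0.065 m)) and ((x of stopper1 in the frame of pack between -0.09 and 0.09 m and y of stopper1 in the frame of pack between -0.08 and 0.08 m and z of stopper1 in the frame of pack between 0 and 0.08 m) or (x of stopper1 in the frame of tub between -0.06 and 0.06 m and y of stopper1 in the frame of tub between -0.142 and 0.18 m and z of stopper1 in the frame of tub between 0 and 0.065 m)) and ((x of stopper2 in the frame of pack between -0.09 and 0.09 m and y of stopper2 in the frame of pack between -0.08 and 0.08 m and z of stopper2 in the frame of pack between 0 and 0.08 m) or (x of stopper2 in the frame of tub between -0.06 and 0.06 m and y of stopper2 in the frame of tub between -0.142 and 0.18 m and z of stopper2 in the frame of tub between 0 and 0.065 m)) and ((x of stopper3 in the frame of pack between -0.09 and 0.09 m and y of stopper3 in the frame of pack between -0.08 and 0.08 m and z of stopper3 in the frame of pack between 0 and 0.08 m) or (x of stopper3 in the frame of tub between -0.06 and 0.06 m and y of stopper3 in the frame of tub between -0.142 and 0.18 m and z of stopper3 in the frame of tub between 0 and 0.065 m)) and ((x of stopper4 in the frame of pack between -0.09 and 0.09 m and y of stopper4 in the frame of pack between -0.08 and 0.08 m and z of stopper4 in the frame of pack between 0 and 0.08 m) or (x of stopper4 in the frame of tub between -0.06 and 0.06 m and y of stopper4 in the frame of tub between -0.142 and 0.18 m and z of stopper4 in the frame of tub between 0 and 0.065 m)) and ((x of stopper5 in the frame of pack between -0.09 and 0.09 m and y of stopper5 in the frame of pack between -0.08 and 0.08 m and z of stopper5 in the frame of pack between 0 and 0.08 m) or (x of stopper5 in the frame of tub between -0.06 and 0.06 m and y of stopper5 in the frame of tub between -0.142 and 0.18 m and z of stopper5 in the frame of tub between 0 and 0.065 m))); the robot touches nothing.
It fails at once if the plate stack is moved more than 30 mm (distance of plates from where it was at the start of the episode above 0.03 m).
It fails at once if the first carafe is moved more than 30 mm (distance of carafe0 from where it was at the start of the episode above 0.03 m).
It fails at once if the second carafe is moved more than 30 mm (distance of carafe1 from where it was at the start of the episode above 0.03 m).
It fails at once if the tape roll is moved more than 30 mm (distance of tape from where it was at the start of the episode above 0.03 m).
It also fails if it takes over 72 s, if anything falls off the work surface, if the arm or the gripper's body presses on something with over 40 N, if the wrist force passes 120 N, or if a joint passes its speed limit or range.

ROBOT

A 6-joint arm with a two-finger parallel gripper is mounted at the origin on the work surface. World frame = base frame: x ahead of the robot, y to its left, z up, the work surface at z = 0. Lengths are in m, angles in rad, forces in N, time in s.
With the tool pointing down it reaches from about 0.425 to 0.95 m from the base axis. Payload 3.5 kg.
Tool frame: the origin (TCP) lies midway between the tips of the shut fingers; the grasp point (between the pads) lies 19 mm behind it; z points along the fingers, y is the direction in which the jaws open and shut (so a half turn about z gives the same grasp; the last joint's range is limited). The gripper opens to 85 mm and grips with 20 to 120 N. Pads are 22 mm wide; open, the fingers measure 114 mm over their backs; the gripper's body (76 mm by 85 mm) begins 54 mm behind the grasp point. The pads swing forward as they close: fully open they stand 13 mm farther back than shut.
Start: joints at [1.096, 0.286, 1.577, -0, 1.279, -0.15], TCP at [0.215, 0.64, 0.231] pointing down, gripper open.
Joint ranges: [-2.77, 2.77], [-0.9, 2.22], [0.21, 2.48], [-1.53, 4.67], [0.24, 2.81], [-2.84, 2.84]. Speed limits (rad/s): [2.79, 2.79, 3.14, 3.14, 3.14, 3.14].

INTERFACE

Orientations are given as a unit quaternion [x, y, z, w].
In Python, from plant import ctrl gives the robot as it stands.
- The arm moves only by the tool apply_moves, never from a script. Its argument "moves" is a list that holds one entry, the list of rows, each a list of 7 numbers: the shift along the tool's x, y, z in m, then the turn, a rotation vector about the tool's x, y, z in degrees, then the gripper's target within -1 to 1 (shut at 1, half-way at 0, fully open at -1). In form: [[[tx, ty, tz, ax, ay, az, hand], ...]]. A call has 1 to 12 rows; each row shifts and turns the pose as measured when the row begins, along the tool's axes as they then stand; what a row does not reach is not made up. A row lasts 1/10 s, in which the tool goes at most 50 mm and 8.59 degrees, less where a joint would pass 70% of its speed; a pose out of reach is approached as far as the arm can. A call with a gripper value outside its range is refused whole. The fingers move at their own pace and stop on an object; "force" is the grip in N (left out, the last holds). Time passes only in rows, so rows that do not move let the fingers close. It gives the time, the measured TCP pose, the force and the opening at its end, in the units of the state.
- ctrl.get_state(): the state, without advancing time (a new reading comes with each control period).
- ctrl.read_camera(name): name is "scene" or "side" or "wrist"; returns the picture (400x640x3 uint8, red, green, blue); there is no depth.
- ctrl.get_calibration(name): a dict with "camera_matrix" (3x3 intrinsics, pixels), "k1" (the pictures are not rectified: a ray, as slopes to the right and down, at radius r is drawn at 1 + k1 r^2 times it, then the intrinsics apply), "cam_to_world" (4x4, takes a point from camera to world coordinates). Camera axes: x right, y up, looking along -z (the intrinsics and any distortion apply to the point x, -y, -z); pixel columns grow to the right and rows downward; lengths in m; the calibration is good to about 2 mm. A picture is of the moment at which its call begins: read the wrist's pose just before it. get_calibration takes no time and is no camera call; for the wrist camera it gives the pose at the moment of the call.
- ctrl.sign_off(): hands the job in, once; it reports no verdict.
The state is a dict: "time": time; "qpos": joint angles; "dq": joint speeds; "joint_efforts": joint torques, N m; "eef_pos": TCP position; "tcp_rot": TCP orientation; "contact_force": force on the tool from outside, world axes, zero at the start; "wrist_torque": the same for the moment, N m; "opening": opening from 0.0 (shut) to 1.0 (fully open).
Only numpy, scipy, OpenCV 4.12 (cv2) and the standard library are available. Lean on these libraries where they do the work, as an engineer would, in place of code of your own. Each camera call takes 0.05 s, during which the arm holds its last target. There are 200 camera calls.

## Working session

There is one attempt and no reset: what is moved stays moved. The work goes in short steps, Python scripts to look and compute and a tool call to move; the robot and the scene stay as the last step left them, time stands still between calls to the robot, and variables do not carry over. Pictures are saved under pics/ and viewed, about 8 in all and at most 12, crops included, and the job is handed in when it is done.

Besides the shell and the picture viewer there is one more tool, called after "Emit:" as name(argument=value, ...), one argument or row to a line, values as JSON. apply_moves: Moves the arm, as the interface text tells. Its arguments: {"type":"object","properties":{"moves":{"type":"array","items":{"type":"array","items":{"type":"array","items":{"type":"number"}}}},"force":{"type":"number"}},"required":["moves"]}

```bash
mkdir -p pics; ls
python3 - <<'E'
from plant import ctrl
import cv2,numpy as np
for n in ["scene","side"]:
    im=ctrl.read_camera(n); cv2.imwrite(f"pics/{n}0.png",im[:,:,::-1])
    c=ctrl.get_calibration(n); print(n,np.round(c["camera_matrix"],1).tolist(),c["k1"],np.round(c["cam_to_world"],3).tolist())
im=ctrl.read_camera("wrist"); cv2.imwrite("pics/wrist0.png",im[:,:,::-1])
print(ctrl.get_state())
E
```

```text
pics
scene [[479.2, 0.0, 314.6], [0.0, 479.2, 195.2], [0.0, 0.0, 1.0]] -0.10293017635155584 [[-0.55, -0.703, 0.451, 1.145], [0.835, -0.455, 0.31, 0.334], [-0.013, 0.547, 0.837, 1.312], [0.0, 0.0, 0.0, 1.0]]
side [[382.3, 0.0, 325.9], [0.0, 382.3, 200.2], [0.0, 0.0, 1.0]] -0.08838254420675742 [[-0.945, 0.224, -0.239, 0.18], [-0.327, -0.646, 0.69, 0.795], [-0.0, 0.73, 0.683, 0.999], [0.0, 0.0, 0.0, 1.0]]
{'time': 0.15, 'qpos': array([ 1.09597027e+00,  2.87004475e-01,  1.57786614e+00,  2.37905464e-05,
        1.27861851e+00, -1.49998739e-01]), 'dq': array([ 1.42503485e-03, -3.70187036e-03, -6.26155477e-03, -5.18054617e-05,
       -1.06281345e-03, -5.05573658e-04]), 'joint_efforts': array([ 7.16814629e-04, -4.06601679e+01, -2.93141431e+01, -1.24762623e-04,
        3.95376555e-03,  2.70306998e-05]), 'eef_pos': array([0.2151458 , 0.63924053, 0.23022297]), 'tcp_rot': array([ 1.61703889e-01,  9.86838869e-01, -8.98836287e-04, -3.02281838e-04]), 'contact_force': array([-0.13042507,  0.63678118,  0.04059475]), 'wrist_torque': array([ 0.05304428, -0.00947396, -0.02447058]), 'opening': 1.0030187424193002}
```

View pics/scene0.png

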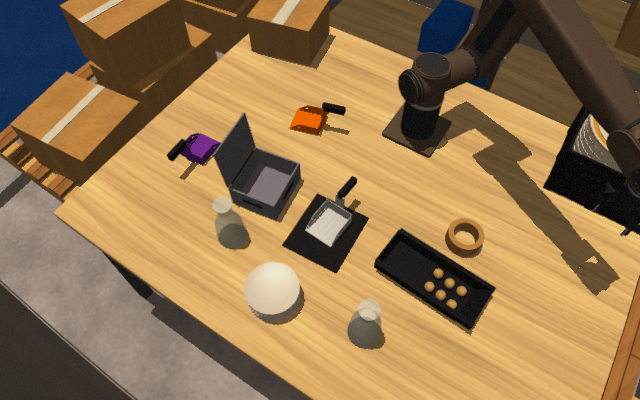

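View pics/side0.png

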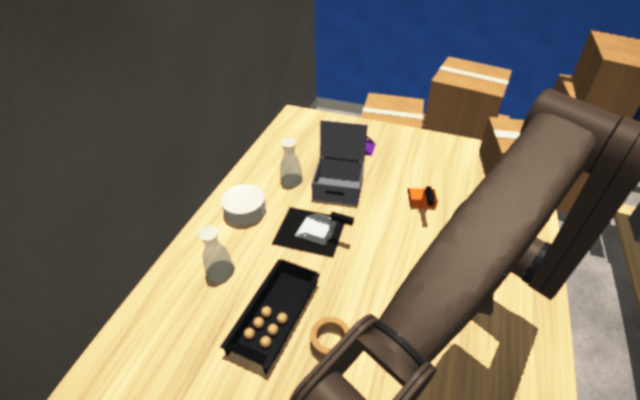

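Candidates for the scoop, in scene pixels:
- Aluminium scoop on the black mat: bowl (328,222), handle (347,187).
- Orange scoop (310,118) and purple scoop (200,148): look-alikes to leave alone.

I choose the aluminium one and check it in a close crop.

```bash
cat > h.py <<'E'
from plant import ctrl
import cv2,numpy as np
from scipy.spatial.transform import Rotation as R
def ray(n,px,c=None):
    c=c or ctrl.get_calibration(n); K=c["camera_matrix"]; T=np.array(c["cam_to_world"])
    d=np.array([c["k1"],0,0,0]) 
    p=cv2.undistortPoints(np.array(px,float).reshape(-1,1,2),np.array(K),d)[:,0]
    v=np.c_[p[:,0],-p[:,1],-np.ones(len(p))]@T[:3,:3].T
    return T[:3,3],v
def plane(n,px,z,c=None):
    o,v=ray(n,px,c); return o+v*((z-o[2])/v[:,2])[:,None]
def proj(n,P,c=None):
    c=c or ctrl.get_calibration(n); T=np.linalg.inv(np.array(c["cam_to_world"]))
    q=np.array(P,float).reshape(-1,3)@T[:3,:3].T+T[:3,3]
    q=q*[1,-1,-1]
    return cv2.projectPoints(q,np.zeros(3),np.zeros(3),np.array(c["camera_matrix"]),np.array([c["k1"],0,0,0]))[0][:,0]
def two(a,b):
    (o1,v1),(o2,v2)=ray(*a),ray(*b); A=np.c_[v1[0],-v2[0]]
    s=np.linalg.lstsq(A,o2-o1,rcond=None)[0]; p,q=o1+s[0]*v1[0],o2+s[1]*v2[0]
    return (p+q)/2,np.linalg.norm(p-q)
E
python3 - <<'E'
from h import *
im=cv2.imread("pics/scene0.png"); hsv=cv2.cvtColor(im,cv2.COLOR_BGR2HSV)
cv2.imwrite("pics/crop1.png",cv2.resize(im[100:340,210:510],None,fx=2.5,fy=2.5,interpolation=cv2.INTER_CUBIC))
# dark regions
m=(im.max(2)<45).astype(np.uint8)
n,l,s,c=cv2.connectedComponentsWithStats(m)
for i in range(1,n):
    if s[i,4]>250 and s[i,0]>200 and s[i,0]+s[i,2]<520:
        cn=max(cv2.findContours((l==i).astype(np.uint8),0,2)[0],key=cv2.contourArea)
        h=cv2.convexHull(cn); a=cv2.approxPolyDP(h,4,True)[:,0]
        print(s[i],a.tolist()); print(np.round(plane("scene",a,0.0),3)[:,:2].tolist())
m=cv2.inRange(hsv,(8,90,100),(22,255,255)); m[:,:420]=0;m[:260]=0;m[312:]=0;m[:,472:]=0
n,l,s,c=cv2.connectedComponentsWithStats(m)
for i in range(1,n):
    if s[i,4]>20: print("ball",s[i],c[i],np.round(plane("scene",c[i],.021),3))
E
```

```text
[231 149  28  40 353] [[252, 149], [258, 163], [242, 187], [234, 187], [231, 177], [240, 157]]
[[0.396, -0.442], [0.434, -0.387], [0.542, -0.372], [0.557, -0.395], [0.53, -0.429], [0.447, -0.456]]
[ 283  195   85   78 2279] [[317, 195], [367, 218], [336, 272], [283, 245]]
[[0.434, -0.145], [0.42, 0.036], [0.631, 0.051], [0.644, -0.133]]
[ 374  229  121  101 4918] [[398, 231], [494, 288], [469, 329], [374, 266]]
[[0.408, 0.14], [0.424, 0.47], [0.577, 0.458], [0.553, 0.137]]
ball [453 260  19  13 129] [464.85271318 263.82170543] [[0.411 0.364 0.021]]
ball [434 268   9  10  70] [437.9        272.71428571] [[0.48  0.308 0.021]]
ball [445 278  10  10  78] [449.30769231 282.34615385] [[0.49  0.35  0.021]]
ball [425 281  10  10  76] [429.05263158 285.68421053] [[0.531 0.304 0.021]]
ball [456 286  11  10  79] [461.03797468 290.26582278] [[0.494 0.389 0.021]]
ball [436 290  10  10  79] [440.44303797 294.15189873] [[0.536 0.344 0.021]]
ball [446 299  11  10  71] [451.53521127 303.22535211] [[0.544 0.382 0.021]]
ball [420 300  19  12 120] [426.09166667 307.44166667] [[0.594 0.327 0.021]]
```

View pics/crop1.png

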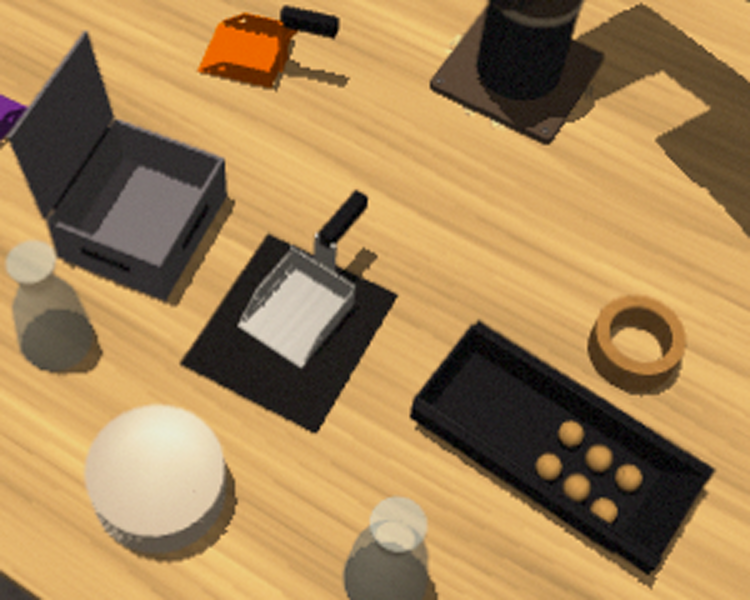

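The crop shows the aluminium scoop on the black mat: bowl at crop (298,305), handle at crop (345,218), pointing back toward the robot. The lookalikes are elsewhere. I'll go up over the bench for an accurate overhead wrist view while turning the hand to match the scoop.

```bash
cat >> h.py <<'E'
def Rt(yaw,pitch=0):  # scoop heading yaw, pitch>0 = lip up (deg); tool x = scoop x, tool z down
    return R.from_euler('z',yaw,degrees=True)*R.from_euler('y',-pitch,degrees=True)*R.from_euler('x',180,degrees=True)
def plan(pos,rot,n,hand,start=None,dec=(3,1)):
    s=ctrl.get_state(); p0,r0=start if start else (s['eef_pos'],R.from_quat(s['tcp_rot']))
    rv=(r0.inv()*rot).as_rotvec(); p=np.array(p0);r=r0; out=[]
    for i in range(n):
        pn=np.array(p0)+(np.array(pos)-p0)*(i+1)/n; rn=r0*R.from_rotvec(rv*(i+1)/n)
        t=r.inv().apply(pn-p); a=(r.inv()*rn).as_rotvec(degrees=True)
        out.append([round(float(v),dec[0]) +0. for v in t]+[round(float(v),dec[1])+0. for v in a]+[hand]); p,r=pn,rn
    print("[["+",".join(str(o).replace(" ","") for o in out)+"]]"); return pos,rot
E
python3 - <<'E'
from h import *
s=ctrl.get_state();print(R.from_quat(s['tcp_rot']).as_matrix().round(2).tolist(), np.rad2deg(Rt(4).inv().magnitude()))
mid=plan((.36,.45,.45),R.from_quat(s['tcp_rot'])*R.from_euler('z',79,degrees=True),11,-1)
plan((.48,.12,.48),Rt(4),11,-1,start=mid)
c=ctrl.get_calibration("wrist");T=np.array(c["cam_to_world"]);r=R.from_quat(s['tcp_rot'])
print(np.round(r.inv().apply(T[:3,3]-s['eef_pos']),3),np.round(r.inv().as_matrix()@T[:3,:3],2).tolist(),c["camera_matrix"])
E
```

```text
[[-0.95, 0.32, -0.0], [0.32, 0.95, -0.0], [0.0, -0.0, -1.0]] 180.0
[[[-0.018,-0.012,-0.02,0.0,0.0,7.2,-1],[-0.019,-0.01,-0.02,0.0,0.0,7.2,-1],[-0.02,-0.007,-0.02,0.0,0.0,7.2,-1],[-0.021,-0.005,-0.02,0.0,0.0,7.2,-1],[-0.022,-0.002,-0.02,0.0,0.0,7.2,-1],[-0.022,0.001,-0.02,0.0,0.0,7.2,-1],[-0.021,0.003,-0.02,0.0,0.0,7.2,-1],[-0.021,0.006,-0.02,0.0,0.0,7.2,-1],[-0.02,0.009,-0.02,0.0,0.0,7.2,-1],[-0.019,0.011,-0.02,0.0,0.0,7.2,-1],[-0.017,0.013,-0.02,0.0,0.0,7.2,-1]]]
[[[-0.028,0.015,-0.003,0.0,0.0,7.1,-1],[-0.026,0.018,-0.003,0.0,0.0,7.1,-1],[-0.024,0.021,-0.003,0.0,0.0,7.1,-1],[-0.021,0.024,-0.003,0.0,0.0,7.1,-1],[-0.018,0.026,-0.003,0.0,0.0,7.1,-1],[-0.014,0.028,-0.003,0.0,0.0,7.1,-1],[-0.011,0.03,-0.003,0.0,0.0,7.1,-1],[-0.007,0.031,-0.003,0.0,0.0,7.1,-1],[-0.003,0.032,-0.003,0.0,0.0,7.1,-1],[0.001,0.032,-0.003,0.0,0.0,7.1,-1],[0.005,0.032,-0.003,0.0,0.0,7.1,-1]]]
[ 0.074 -0.001 -0.142] [[0.0, 0.96, 0.29], [1.0, -0.0, 0.0], [0.0, 0.29, -0.96]] [[340.33029479   0.         325.46510752]
 [  0.         340.33029479 201.91140761]
 [  0.           0.           1.        ]]
```

Emit:
apply_moves(
  moves=[
    [[-0.018,-0.012,-0.02,0,0,7.2,-1],[-0.019,-0.01,-0.02,0,0,7.2,-1],[-0.02,-0.007,-0.02,0,0,7.2,-1],[-0.021,-0.005,-0.02,0,0,7.2,-1],[-0.022,-0.002,-0.02,0,0,7.2,-1],[-0.022,0.001,-0.02,0,0,7.2,-1],[-0.021,0.003,-0.02,0,0,7.2,-1],[-0.021,0.006,-0.02,0,0,7.2,-1],[-0.02,0.009,-0.02,0,0,7.2,-1],[-0.019,0.011,-0.02,0,0,7.2,-1],[-0.017,0.013,-0.02,0,0,7.2,-1]],
  ],
)

```text
time: 1.25
eef_pos: [0.3565, 0.4392, 0.4477]
tcp_rot: [0.77, 0.638, -0.011, 0.003]
contact_force: [-0.2, 0.5, 0.6]
opening: 1.0
```

Emit:
apply_moves(
  moves=[
    [[-0.028,0.015,-0.003,0,0,7.2,-1],[-0.026,0.018,-0.003,0,0,7.2,-1],[-0.024,0.021,-0.003,0,0,7.2,-1],[-0.021,0.024,-0.003,0,0,7.2,-1],[-0.018,0.026,-0.003,0,0,7.2,-1],[-0.014,0.028,-0.003,0,0,7.2,-1],[-0.011,0.03,-0.003,0,0,7.2,-1],[-0.007,0.031,-0.003,0,0,7.2,-1],[-0.003,0.032,-0.003,0,0,7.2,-1],[0.001,0.032,-0.003,0,0,7.2,-1],[0.005,0.032,-0.003,0,0,7.2,-1],[0,0,0,0,0,0,-1]],
  ],
)

```text
time: 2.45
eef_pos: [0.4487, 0.0859, 0.4867]
tcp_rot: [0.999, -0.031, -0.005, 0.009]
contact_force: [-0.5, 0.1, -0.5]
opening: 0.998
```

Run:
```python
from h import *
import json
s=ctrl.get_state();c=ctrl.get_calibration("wrist");im=ctrl.read_camera("wrist")
json.dump({"camera_matrix":np.array(c["camera_matrix"]).tolist(),"k1":c["k1"],"cam_to_world":np.array(c["cam_to_world"]).tolist()},open("w1.json","w"))
cv2.imwrite("pics/w1raw.png",im[:,:,::-1]);cv2.imwrite("pics/w1.png",cv2.resize(im[:,:,::-1],(800,500),interpolation=cv2.INTER_CUBIC))
sc=ctrl.read_camera("scene");cv2.imwrite("pics/scene1.png",sc[:,:,::-1])
si=ctrl.read_camera("side");cv2.imwrite("pics/side1.png",si[:,:,::-1])
print(s['eef_pos'],R.from_quat(s['tcp_rot']).as_matrix().round(3).tolist(),s['time'],np.abs(s['dq']).max())
```

```text
[0.44869618 0.08590364 0.48668198] [[0.998, -0.062, -0.012], [-0.062, -0.998, -0.017], [-0.01, 0.018, -1.0]] 2.45 0.0429846904416948
```

View pics/w1.png

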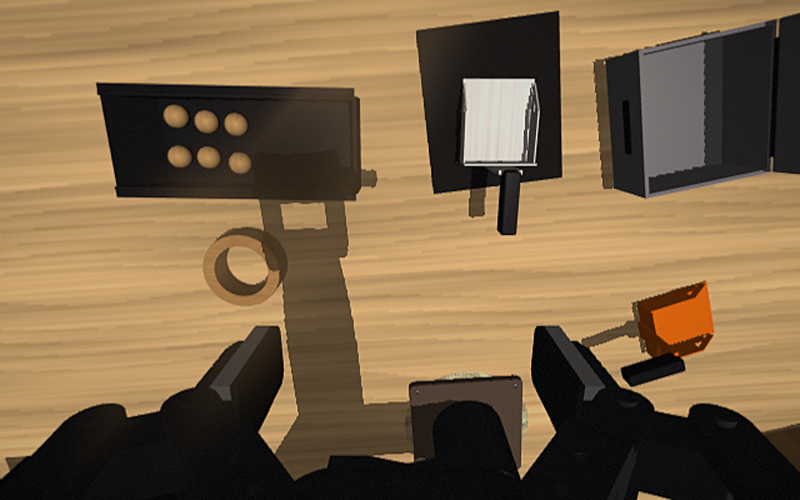

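The view shows:
- Tub left, with six stoppers in two rows at (175–238, 116–162).
- Mat with scoop at (500,120), handle at (508,200).
- Open box at right, (610–775, 25–195), lid upright at the far right.

Now I'll measure with line fits.

Run:
```python
from h import *
import json
c=json.load(open("w1.json")); im=cv2.imread("pics/w1raw.png"); hsv=cv2.cvtColor(im,cv2.COLOR_BGR2HSV); g=im.max(2).astype(float)
W=lambda p,z:plane("wrist",p,z,c)
def edge(x0,y0,x1,y1,L=7,n=40,sign=None):
    # find strongest gradient along the normal of segment (1.25x-scaled px), fit line
    a=np.array([x0,y0])/1.25;b=np.array([x1,y1])/1.25;d=(b-a)/np.linalg.norm(b-a);nn=np.array([-d[1],d[0]]);P=[]
    for t in np.linspace(.08,.92,n):
        q=a+t*(b-a);o=np.arange(-L,L+.01,.25);xy=(q+o[:,None]*nn).astype(np.float32)
        v=cv2.remap(g.astype(np.float32),xy[:,0].reshape(1,-1),xy[:,1].reshape(1,-1),1)[0];v=np.convolve(v,np.ones(4)/4,'same')
        dv=np.abs(v[4:]-v[:-4])[4:-4];k=dv.argmax()
        if dv[k]>15:P.append(q+o[k+6]*nn)
    return np.array(P)
def fit(P,z):
    X=W(P,z)[:,:2];
    vx,vy,x,y=cv2.fitLine(X.astype(np.float32),cv2.DIST_HUBER,0,.001,.001)[:,0]
    res=np.abs((X-[x,y])@[-vy,vx]);return np.array([x,y]),np.array([vx,vy]),round(float(np.rad2deg(np.arctan2(vy,vx))),2),round(float(np.median(res))*1000,2),len(P)
def isect(l,m):
    t=np.linalg.solve(np.c_[l[1],-m[1]],m[0]-l[0]);return l[0]+t[0]*l[1]
print("TUB")
top=fit(edge(97,83,354,88),.055);bot=fit(edge(118,198,250,198),.055);left=fit(edge(97,83,118,198),.055)
for l in (top,bot,left):print(l)
A,B=isect(top,left),isect(bot,left);print("corners",A,B,np.linalg.norm(A-B))
dist=lambda p,l:abs((p-l[0])@[-l[1][1],l[1][0]]);print("width",dist(B,top),dist(bot[0],top))
print("MAT")
ls=[fit(edge(*e),.004) for e in [(417,32,559,12),(417,32,432,192),(559,12,562,178),(432,192,490,186)]]
for l in ls:print(l)
cs=[isect(ls[0],ls[1]),isect(ls[0],ls[2]),isect(ls[3],ls[2]),isect(ls[3],ls[1])];print(np.round(cs,4),np.mean(cs,0))
print("HANDLE top z=.117")
hl=fit(edge(500,185,498,233,L=4),.117);hr=fit(edge(522,178,518,230,L=4),.117);print(hl,hr)
m=((hsv[:,:,1]<60)&(g>120)).astype(np.uint8);n,l,s,cc=cv2.connectedComponentsWithStats(m)
for i in range(1,n):
    if s[i,4]>300:
        r=cv2.boxPoints(cv2.minAreaRect(np.argwhere(l==i)[:,::-1].astype(np.float32)));print(s[i],np.round(W(r,.006)[:,:2],3).tolist(), (r*1.25).round().tolist())
print("PACK rim .085")
ls=[fit(edge(*e),.085) for e in [(640,52,770,22,),(640,52,648,196),(648,196,770,168)]]
for q in ls:print(q)
C=[isect(ls[0],ls[1]),isect(ls[2],ls[1])];print(C,np.linalg.norm(C[0]-C[1]))
m=cv2.inRange(hsv,(8,80,90),(25,255,255));m[:75]=0;m[142:]=0;m[:,:125]=0;m[:,205:]=0
n,l,s,cc=cv2.connectedComponentsWithStats(m)
for i in range(1,n):
    if s[i,4]>20:print("ball",s[i,2:],np.round(W(cc[i],.021),3))
```

```text
TUB
(array([0.5766898 , 0.29204044], dtype=float32), array([0.07953551, 0.996832  ], dtype=float32), 85.44, 0.16, 40)
(array([0.44036865, 0.3780972 ], dtype=float32), array([0.08112597, 0.99670386], dtype=float32), 85.35, 0.19, 40)
(array([0.5185561 , 0.45927444], dtype=float32), array([ 0.99670845, -0.08106957], dtype=float32), -4.65, 0.18, 40)
corners [0.5895722  0.45349818] [0.4474468  0.46505827] 0.14259475
width 0.1425946 0.14273383
MAT
(array([ 0.64015645, -0.04191737], dtype=float32), array([ 0.06333171, -0.9979925 ], dtype=float32), -86.37, 0.11, 40)
(array([0.529047  , 0.04764123], dtype=float32), array([0.99789613, 0.06483267], dtype=float32), 3.72, 0.29, 40)
(array([ 0.53466994, -0.14226219], dtype=float32), array([0.99793565, 0.06422172], dtype=float32), 3.68, 0.16, 40)
(array([ 0.41801932, -0.00055959], dtype=float32), array([ 0.06861758, -0.99764305], dtype=float32), -86.07, 0.17, 40)
[[ 0.634   0.0545]
 [ 0.6461 -0.1351]
 [ 0.4282 -0.1491]
 [ 0.4152  0.0402]] [ 0.53088975 -0.04737419]
HANDLE top z=.117
(array([ 0.41578212, -0.03075037], dtype=float32), array([ 0.997714
[... 500 characters left out ...]
.5963025 , -0.28314453], dtype=float32), array([ 0.12170947, -0.99256575], dtype=float32), -83.01, 0.68, 40)
(array([ 0.48673615, -0.21702372], dtype=float32), array([0.9886337 , 0.15034434], dtype=float32), 8.65, 0.16, 40)
(array([ 0.422702  , -0.31460255], dtype=float32), array([ 0.13472964, -0.9908824 ], dtype=float32), -82.26, 1.46, 40)
[array([ 0.5863374 , -0.20187707], dtype=float32), array([ 0.41100028, -0.22854108], dtype=float32)] 0.17735295
ball [ 19  18 266] [[0.546 0.384 0.021]]
ball [ 18  18 257] [[0.537 0.344 0.021]]
ball [ 18  18 252] [[0.531 0.305 0.021]]
ball [ 19  17 245] [[0.493 0.391 0.021]]
ball [ 18  17 243] [[0.49  0.351 0.021]]
ball [ 18  17 239] [[0.48  0.309 0.021]]
```

Run:
```python
from h import *
import json
c=json.load(open("w1.json"))
W=lambda p,z:plane("wrist",np.array(p)/1.25,z,c).round(4)[:,:2].tolist()
print("handle end",W([(498,234),(517,234)],.117),"lip mid",W([(500,79)],.005))
print("tub -y rim",W([(355,88),(360,198)],.055))
a=plan((.428,-.047,.17),Rt(-3.8),11,-1)
plan((.428,-.047,.084),Rt(-3.8),4,-1,start=a)
```

```text
handle end [[0.3792, -0.031], [0.3776, -0.0548]] lip mid [[0.5669, -0.0583]]
tub -y rim [[0.5639, 0.1357], [0.4247, 0.1426]]
[[[-0.001,0.012,0.029,0.1,0.1,0.1,-1],[-0.001,0.012,0.029,0.1,0.1,0.1,-1],[-0.001,0.012,0.029,0.1,0.1,0.1,-1],[-0.001,0.012,0.029,0.1,0.1,0.1,-1],[-0.001,0.012,0.029,0.1,0.1,0.1,-1],[-0.001,0.012,0.029,0.1,0.1,0.1,-1],[-0.001,0.012,0.029,0.1,0.1,0.1,-1],[-0.001,0.012,0.029,0.1,0.1,0.1,-1],[-0.001,0.012,0.029,0.1,0.1,0.1,-1],[-0.001,0.012,0.029,0.1,0.1,0.1,-1],[-0.001,0.012,0.029,0.1,0.1,0.1,-1]]]
[[[0.0,0.0,0.021,0.0,0.0,0.0,-1],[0.0,0.0,0.022,0.0,0.0,0.0,-1],[0.0,0.0,0.021,0.0,0.0,0.0,-1],[0.0,0.0,0.022,0.0,0.0,0.0,-1]]]
```

Run:
```python
from h import *
a=cv2.imread("pics/w1raw.png")[58:168,70:310]; a=cv2.resize(a,None,fx=3.3,fy=3.3,interpolation=cv2.INTER_CUBIC)
b=(255*(a/255.)**.4).astype(np.uint8)
cv2.imwrite("pics/tub.png",b)
```

```text
(no output)
```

View pics/tub.png

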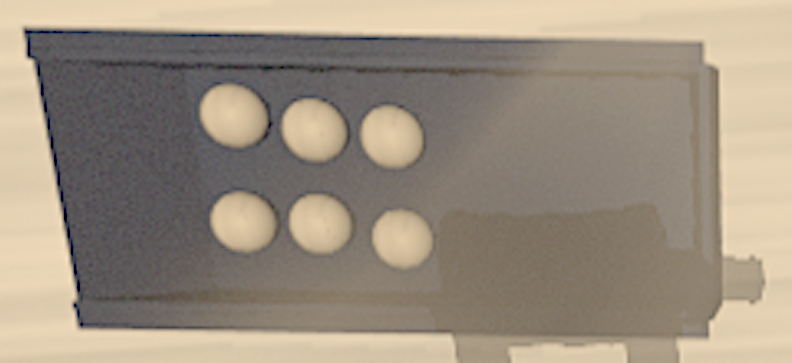

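Emit:
apply_moves(
  moves=[
    [[-0.001,0.012,0.029,0.1,0.1,0.1,-1],[-0.001,0.012,0.029,0.1,0.1,0.1,-1],[-0.001,0.012,0.029,0.1,0.1,0.1,-1],[-0.001,0.012,0.029,0.1,0.1,0.1,-1],[-0.001,0.012,0.029,0.1,0.1,0.1,-1],[-0.001,0.012,0.029,0.1,0.1,0.1,-1],[-0.001,0.012,0.029,0.1,0.1,0.1,-1],[-0.001,0.012,0.029,0.1,0.1,0.1,-1],[-0.001,0.012,0.029,0.1,0.1,0.1,-1],[-0.001,0.012,0.029,0.1,0.1,0.1,-1],[-0.001,0.012,0.02,0.1,0.1,0.1,-1],[0,0,0,0,0,0,-1]],
  ],
)

```text
time: 3.8
eef_pos: [0.4283, -0.0309, 0.1661]
tcp_rot: [1.0, -0.017, 0.007, -0.005]
contact_force: [0.2, -0.1, -0.4]
opening: 1.003
```

Run:
```python
from h import *
s=ctrl.get_state(); print(s['eef_pos'],R.from_quat(s['tcp_rot']).as_matrix().round(3).tolist())
plan((.428,-.047,.083),Rt(-3.8),6,-1)
```

```text
[ 0.42827402 -0.03094352  0.16608706] [[0.999, -0.033, 0.014], [-0.034, -0.999, 0.01], [0.013, -0.011, -1.0]]
[[[0.0,0.003,0.014,-0.1,-0.1,0.3,-1],[0.0,0.003,0.014,-0.1,-0.1,0.3,-1],[0.0,0.003,0.014,-0.1,-0.1,0.3,-1],[0.0,0.003,0.014,-0.1,-0.1,0.3,-1],[0.0,0.003,0.014,-0.1,-0.1,0.3,-1],[0.0,0.003,0.014,-0.1,-0.1,0.3,-1]]]
```

The enlarged crop shows side flanges along both tub rims, which explains the 142 mm. There is no flange on the +y end, and the length is 321 mm as expected. The axis midway between the flanges is therefore good. Now descend onto the handle.

Emit:
apply_moves(
  moves=[
    [[0,0.008,0.004,0,0,0.3,-1],[0,0.006,0.012,0,-0.4,0.3,-1],[0,0.002,0.016,-0.3,-0.4,0.3,-1],[0,0.001,0.018,-0.3,0,0.3,-1],[0,0,0.018,0,0,0.3,-1],[0,0,0.014,0,0,0.2,-1],[0,0,0,0,0,0,-1]],
  ],
)

```text
time: 4.5
eef_pos: [0.4345, -0.0473, 0.0866]
tcp_rot: [1.0, -0.029, 0.006, 0.002]
contact_force: [0.6, 0.3, 0.7]
opening: 1.002
```

Run:
```python
from h import *
s=ctrl.get_state(); print(s['eef_pos'],R.from_quat(s['tcp_rot']).as_matrix().round(3).tolist())
plan((.428,-.047,.083),Rt(-3.8),1,-1)
c=ctrl.get_calibration("wrist")
im=ctrl.read_camera("wrist"); cv2.imwrite("pics/w2.png",im[:,:,::-1])
print(proj("wrist",[(.428,-.047,.117),(.378,-.0437,.117),(.453,-.0487,.117)],c))
o=np.array([.5044,.2844]);import json
p=plane("wrist",[(127.6,103.5)],.006,json.load(open("w1.json")))[0,:2]-o;print("slope foot",p@[.0803,.9968])
```

```text
[ 0.43446372 -0.04733506  0.08662295] [[0.998, -0.057, 0.011], [-0.057, -0.998, -0.004], [0.012, 0.003, -1.0]]
[[[-0.007,0.0,0.004,0.2,-0.7,0.5,-1]]]
[[324.54782929 315.73995762]
 [323.57954455 418.66380035]
 [325.25193968 255.57117935]]
slope foot 0.133543295526848
```

View pics/w2.png

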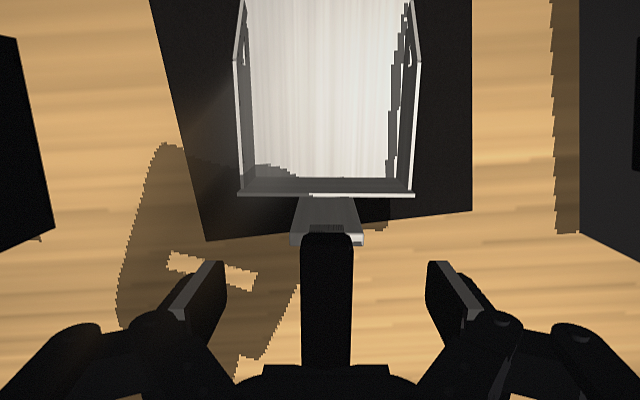

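The handle sits centred between the fingers at pixel (326,300). Correct a few mm, then grip.

Emit:
apply_moves(
  moves=[
    [[-0.008,0,0.004,0.2,-0.7,0.4,-1],[0,0,0,0,0,0,1],[0,0,0,0,0,0,1],[0,0,0,0,0,0,1],[0,0,0,0,0,0,1],[0,0,0,0,0,0,1],[0,0,0,0,0,0,1],[0,0,0,0,0,0,1]],
  ],
  force=110,
)

```text
time: 5.35
eef_pos: [0.4297, -0.0479, 0.0875]
tcp_rot: [0.999, -0.032, 0.004, 0.001]
contact_force: [-0.3, 0.5, -0.3]
opening: 0.216
```

Run:
```python
from h import *
print("carafes/plates",plane("scene",[(366,340),(233,240),(272,305)],0).round(3).tolist())
a=plan((.430,-.048,.22),Rt(-3.7),6,1)
b=plan((.493,.140,.22),Rt(85.4),12,1,start=a)
```

```text
carafes/plates [[0.759, 0.229, 0.0], [0.714, -0.273, 0.0], [0.818, -0.047, 0.0]]
[[[0.0,0.0,-0.022,0.0,-0.1,0.0,1],[0.0,0.0,-0.022,0.0,-0.1,0.0,1],[0.0,0.0,-0.022,0.0,-0.1,0.0,1],[0.0,0.0,-0.022,0.0,-0.1,0.0,1],[0.0,0.0,-0.022,0.0,-0.1,0.0,1],[0.0,0.0,-0.022,0.0,-0.1,0.0,1]]]
[[[0.004,-0.016,0.0,0.0,0.0,-7.4,1],[0.006,-0.015,0.0,0.0,0.0,-7.4,1],[0.008,-0.014,0.0,0.0,0.0,-7.4,1],[0.01,-0.013,0.0,0.0,0.0,-7.4,1],[0.012,-0.012,0.0,0.0,0.0,-7.4,1],[0.013,-0.01,0.0,0.0,0.0,-7.4,1],[0.014,-0.008,0.0,0.0,0.0,-7.4,1],[0.015,-0.007,0.0,0.0,0.0,-7.4,1],[0.016,-0.004,0.0,0.0,0.0,-7.4,1],[0.016,-0.002,0.0,0.0,0.0,-7.4,1],[0.017,0.0,0.0,0.0,0.0,-7.4,1],[0.016,0.002,0.0,0.0,0.0,-7.4,1]]]
```

Emit:
apply_moves(
  moves=[
    [[0,0,-0.01,0,0,0,1],[0,0,-0.02,0,0,0,1],[0,0,-0.03,0,0,0,1],[0,0,-0.035,0,0,0,1],[0,0,-0.03,0,0,0,1],[0,0,-0.01,0,0,0,1]],
  ],
)

```text
time: 5.95
eef_pos: [0.4245, -0.0462, 0.2245]
tcp_rot: [0.999, -0.032, -0.003, -0.001]
contact_force: [0.3, -0.8, -2.9]
opening: 0.214
```

Emit:
apply_moves(
  moves=[
    [[0.004,-0.016,0,0,0,-7.4,1],[0.006,-0.015,0,0,0,-7.4,1],[0.008,-0.014,0,0,0,-7.4,1],[0.01,-0.013,0,0,0,-7.4,1],[0.012,-0.012,0,0,0,-7.4,1],[0.013,-0.01,0,0,0,-7.4,1],[0.014,-0.008,0,0,0,-7.4,1],[0.015,-0.007,0,0,0,-7.4,1],[0.016,-0.004,0,0,0,-7.4,1],[0.016,-0.002,0,0,0,-7.4,1],[0.017,0,0,0,0,-7.4,1],[0.016,0.002,0,0,0,-7.4,1]],
  ],
)

```text
time: 7.15
eef_pos: [0.4787, 0.1469, 0.2139]
tcp_rot: [0.716, 0.698, -0.009, -0.007]
contact_force: [-0.9, -0.0, -2.3]
opening: 0.216
```

Run:
```python
from h import *
import json
s=ctrl.get_state(); Rm=R.from_quat(s['tcp_rot']).as_matrix();print(s['eef_pos'],Rm.round(3).tolist(),np.rad2deg(np.arctan2(Rm[1,0],Rm[0,0])))
im=ctrl.read_camera("wrist"); cv2.imwrite("pics/w3.png",im[:,:,::-1])
plan((.493,.140,.19),Rt(85.4),4,1)
# scoop pose in hand: back wall top edge corners vs prediction
c=ctrl.get_calibration("wrist")
def P(x,y,z): return s['eef_pos']+Rm@np.array([.0833+x,-y,.0835-z])
pr=proj("wrist",[P(-62,0,0)*0+P(-.063,.049,.045),P(-.063,-.049,.045),P(.055,.047,.002),P(.055,-.047,.002)],c);print(pr.round(0).tolist())
```

```text
[0.47871698 0.14694631 0.21388232] [[0.025, 0.999, -0.023], [1.0, -0.025, -0.002], [-0.002, -0.022, -1.0]] 88.58550576589705
[[[-0.002,0.004,0.006,-0.3,0.0,0.9,1],[-0.002,0.004,0.006,-0.3,0.0,0.9,1],[-0.002,0.004,0.006,-0.3,0.0,0.9,1],[-0.002,0.004,0.006,-0.3,0.0,0.9,1]]]
[[238.0, 202.0], [415.0, 203.0], [246.0, -16.0], [409.0, -15.0]]
```

View pics/w3.png

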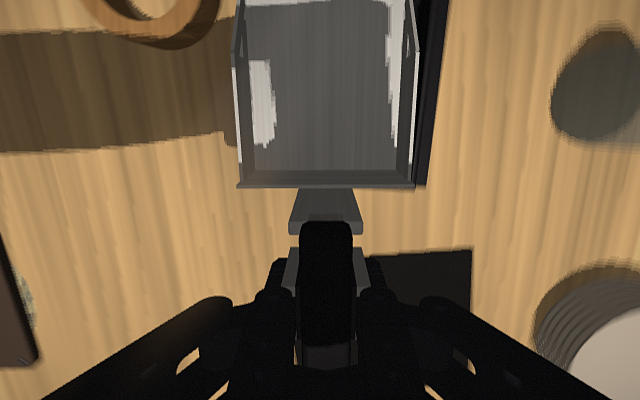

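Run:
```python
from h import *
import json
c1=json.load(open("w1.json"))
s=ctrl.get_state();c=ctrl.get_calibration("wrist");r=R.from_quat(s['tcp_rot']).as_matrix();T=np.array(c["cam_to_world"])
off=r.T@(T[:3,3]-s['eef_pos']);Ro=r.T@T[:3,:3];print(off.round(4),Ro.round(4).tolist())
def cal(pos,Rm):
    X=np.eye(4);X[:3,:3]=Rm@Ro;X[:3,3]=np.array(pos)+Rm@off;return {**c,"cam_to_world":X}
Rm2=np.array([[0.998,-0.057,0.011],[-0.057,-0.998,-0.004],[0.012,0.003,-1.0]]);U,_,V=np.linalg.svd(Rm2);Rm2=U@V
c2=cal([.43446,-.04734,.08662],Rm2)
print("w2 mat edge",plane("wrist",[(205,241),(472,210)],.004,c2).round(4).tolist(),"expected corners .4152,.0402 / .4282,-.1491")
print("w2 backwall top",plane("wrist",[(237,195),(414,195)],.049,c2).round(4).tolist())
print("w2 floor back",plane("wrist",[(255,178),(388,178)],.006,c2).round(4).tolist())
print("w2 handle front",plane("wrist",[(302,233),(352,233)],.117,c2).round(4).tolist())
W=lambda p,z:plane("wrist",np.array(p)/1.25,z,c1).round(4)[:,:2].tolist()
print("w1 backwall top",W([(462,165),(537,165)],.049),"lip",W([(463,79),(535,79)],.006),"handle front",W([(500,171),(521,171)],.117))
```

```text
[ 0.0729 -0.0003 -0.1423] [[0.0003, 0.9575, 0.2883], [1.0, -0.0005, 0.0007], [0.0008, 0.2883, -0.9575]]
w2 mat edge [[0.4166, 0.04, 0.004], [0.4289, -0.149, 0.004]] expected corners .4152,.0402 / .4282,-.1491
w2 backwall top [[0.4603, 0.0002, 0.049], [0.4547, -0.0969, 0.049]]
w2 floor back [[0.4606, -0.0013, 0.006], [0.4555, -0.0903, 0.006]]
w2 handle front [[0.4622, -0.0401, 0.117], [0.4612, -0.0578, 0.117]]
w1 backwall top [[0.4593, 0.0025], [0.4529, -0.0987]] lip [[0.5699, -0.0075], [0.5639, -0.1059]] handle front [[0.4569, -0.0332], [0.4553, -0.0583]]
```

Both views agree: the back wall is at x≈-56 from the origin, so the scoop hasn't slipped. Align over the tub.

Emit:
apply_moves(
  moves=[
    [[-0.004,0.008,0.006,-0.6,0,1.6,1],[-0.003,0.004,0.006,-0.6,0,1.4,1],[0,0.001,0.006,-0.2,0,0.6,1],[0,0,0.004,0,0,0.2,1],[0,0,0,0,0,0,1]],
  ],
)

```text
time: 7.7
eef_pos: [0.4904, 0.1388, 0.1859]
tcp_rot: [0.741, 0.672, -0.002, 0.0]
contact_force: [0.8, 0.1, -1.7]
opening: 0.217
```

```bash
cat >> h.py <<'E'
O=np.array([.5044,.2844]);U=np.array([.0803,.9968]);V=np.array([.9968,-.0803])
def where():
    s=ctrl.get_state();Rm=R.from_quat(s['tcp_rot']).as_matrix()
    print("t",s['time'],"tcp",s['eef_pos'].round(4),"yaw",np.rad2deg(np.arctan2(Rm[1,0],Rm[0,0])).round(2),"lipup",np.rad2deg(np.arcsin(Rm[2,0])).round(2),"roll",np.rad2deg(np.arcsin(Rm[2,1])).round(2),"F",s['contact_force'].round(1),"T",s['wrist_torque'].round(2),"open",round(s['opening'],3))
    for n,x in (("lip",.055),("org",0),("back",-.063)):
        P=s['eef_pos']+Rm@np.array([.0833+x,0,.0835]);d=P[:2]-O;print(n,"tub x,y,z",(d@V).round(4),(d@U).round(4),P[2].round(4))
E
python3 - <<'E'
from h import *
where();plan((.4927,.1396,.092),Rt(85.4),8,1)
E
```

```text
t 7.7 tcp [0.4904 0.1388 0.1859] yaw 84.37 lipup -0.2 roll -0.13 F [ 0.8  0.1 -1.7] T [-0.06  0.03 -0.01] open 0.217
lip tub x,y,z 0.0 -0.0083 0.1019
org tub x,y,z -0.001 -0.0633 0.1021
back tub x,y,z -0.0021 -0.1262 0.1023
[[[0.0,0.0,0.012,0.0,0.0,-0.1,1],[0.0,0.0,0.012,0.0,0.0,-0.1,1],[0.0,0.0,0.012,0.0,0.0,-0.1,1],[0.0,0.0,0.012,0.0,0.0,-0.1,1],[0.0,0.0,0.012,0.0,0.0,-0.1,1],[0.0,0.0,0.012,0.0,0.0,-0.1,1],[0.0,0.0,0.012,0.0,0.0,-0.1,1],[0.0,0.0,0.012,0.0,0.0,-0.1,1]]]
```

Emit:
apply_moves(
  moves=[
    [[0,0.001,0.015,0,0,-0.4,1],[0,0,0.018,0,0,-0.4,1],[0,0,0.018,0,0,-0.2,1],[0,0,0.016,0,0,0,1],[0,0,0.012,0,0,0,1],[0,0,0.006,0,0,0,1],[0,0,0.002,0,0,0,1]],
  ],
)

```text
time: 8.4
eef_pos: [0.4914, 0.1373, 0.093]
tcp_rot: [0.735, 0.678, -0.001, 0.001]
contact_force: [0.4, -0.2, -1.0]
opening: 0.217
```

```bash
python3 -c "
from h import *
where()"
```

```text
t 8.4 tcp [0.4914 0.1373 0.093 ] yaw 85.33 lipup -0.19 roll -0.03 F [ 0.4 -0.2 -1. ] T [-0.1   0.    0.02] open 0.217
lip tub x,y,z -0.0011 -0.0096 0.009
org tub x,y,z -0.0011 -0.0646 0.0092
back tub x,y,z -0.0012 -0.1276 0.0094
```

Emit:
apply_moves(
  moves=[
    [[0,-0.001,0,0,-1.2,0,1],[0,0,0,0,-0.4,0,1]],
  ],
)

```text
time: 8.6
eef_pos: [0.4914, 0.1378, 0.0942]
tcp_rot: [0.736, 0.677, -0.011, 0.011]
contact_force: [-1.1, 0.6, 1.2]
opening: 0.218
```

```bash
python3 -c "
from h import *
where()"
```

```text
t 8.6 tcp [0.4914 0.1378 0.0942] yaw 85.27 lipup -1.79 roll 0.08 F [-1.1  0.6  1.2] T [0.44 0.2  0.19] open 0.218
lip tub x,y,z -0.0008 -0.0116 0.0064
org tub x,y,z -0.0009 -0.0666 0.0081
back tub x,y,z -0.001 -0.1295 0.0101
```

Emit:
apply_moves(
  moves=[
    [[0.006,0,-0.0002,0,0,0,1],[0.01,0,-0.0003,0,0,0,1],[0.01,0,-0.0003,0,0,0,1],[0.01,0,-0.0003,0,0,0,1],[0.01,0,-0.0003,0,0,0,1],[0.01,0,-0.0003,0,0,0,1],[0.01,0,-0.0003,0,0,0,1],[0.01,0,-0.0003,0,0,0,1],[0.01,0,-0.0003,0,0,0,1]],
  ],
)

```text
time: 9.5
eef_pos: [0.4998, 0.2312, 0.0954]
tcp_rot: [0.735, 0.678, -0.01, 0.013]
contact_force: [0.1, -0.0, -1.3]
opening: 0.214
```

Run:
```python
from h import *
where()
c=ctrl.get_calibration("wrist")
im=ctrl.read_camera("wrist")[:,:,::-1]; a=cv2.resize(im,(400,250),interpolation=cv2.INTER_AREA)
im2=ctrl.read_camera("scene")[:,:,::-1]; b=cv2.resize(im2[200:340,330:530],(400,280),interpolation=cv2.INTER_CUBIC)
im3=ctrl.read_camera("side")[:,:,::-1]; d=cv2.resize(im3[240:390,210:370],(400,375),interpolation=cv2.INTER_CUBIC)
M=np.zeros((530,800,3),np.uint8);M[:250,:400]=a;M[250:530,:400]=b;M[:375,400:]=d
cv2.imwrite("pics/m1.png",M)
```

```text
t 9.5 tcp [0.4998 0.2312 0.0954] yaw 85.33 lipup -1.86 roll 0.29 F [ 0.1 -0.  -1.3] T [-0.12  0.02  0.03] open 0.214
lip tub x,y,z 0.0002 0.0821 0.0075
org tub x,y,z 0.0002 0.0272 0.0093
back tub x,y,z 0.0001 -0.0358 0.0113
```

View pics/m1.png

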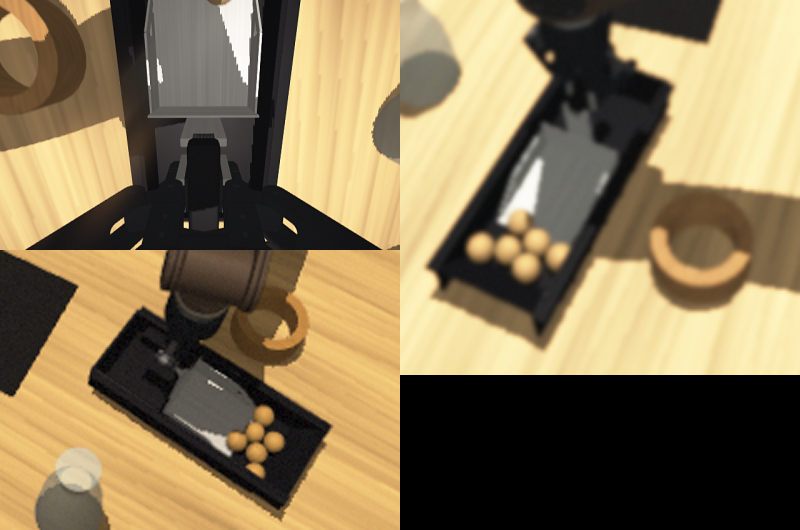

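The montage shows the lip flat on the floor, one stopper already over the lip and the rest ahead of it against the sloped end. The lip is about 1 mm high, so I'll press slightly and continue.

Emit:
apply_moves(
  moves=[
    [[0.005,0,0.002,0,0,0,1],[0.01,0,-0.0001,0,0,0,1],[0.01,0,-0.0001,0,0,0,1],[0.01,0,-0.0001,0,0,0,1]],
  ],
)

```text
time: 10.05
eef_pos: [0.505, 0.2662, 0.0951]
tcp_rot: [0.736, 0.677, -0.009, 0.014]
contact_force: [-0.3, -2.1, 1.6]
opening: 0.214
```

Run:
```python
from h import *
where()
im2=ctrl.read_camera("scene")[:,:,::-1]; b=cv2.resize(im2[220:340,370:510],(400,343),interpolation=cv2.INTER_CUBIC)
im3=ctrl.read_camera("side")[:,:,::-1]; d=cv2.resize(im3[280:380,210:310],(400,400),interpolation=cv2.INTER_CUBIC)
M=np.zeros((400,800,3),np.uint8);M[:343,:400]=b;M[:,400:]=d
cv2.imwrite("pics/m2.png",M)
```

```text
t 10.05 tcp [0.505  0.2662 0.0951] yaw 85.21 lipup -1.86 roll 0.5 F [-0.3 -2.1  1.6] T [-0.17  0.09  0.02] open 0.214
lip tub x,y,z 0.0032 0.1174 0.0072
org tub x,y,z 0.003 0.0624 0.009
back tub x,y,z 0.0028 -0.0005 0.011
```

View pics/m2.png

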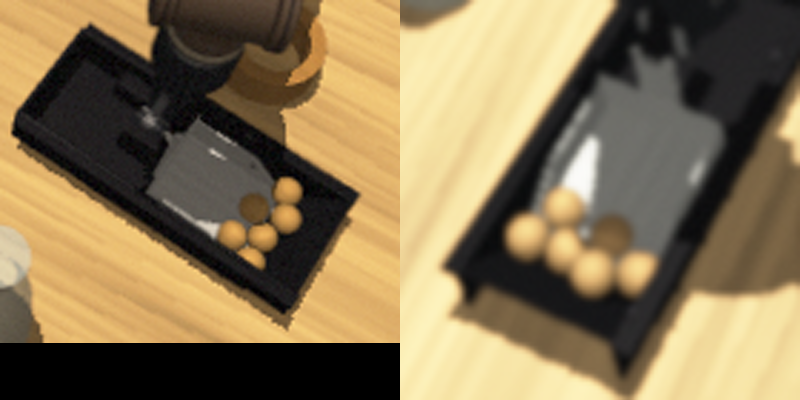

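Emit:
apply_moves(
  moves=[
    [[0.006,-0.002,0.001,0,0,0,1],[0.008,-0.001,0.0005,0,0,0,1],[0.008,0,0,0,0,0,1]],
  ],
)

```text
time: 10.45
eef_pos: [0.5058, 0.2824, 0.0976]
tcp_rot: [0.734, 0.679, -0.016, 0.022]
contact_force: [-7.7, -36.5, 29.8]
opening: 0.214
```

```bash
cat >> h.py <<'E'
def mont(name):
    im2=ctrl.read_camera("scene")[:,:,::-1]; b=cv2.resize(im2[220:340,370:510],(400,343),interpolation=cv2.INTER_CUBIC)
    im3=ctrl.read_camera("side")[:,:,::-1]; d=cv2.resize(im3[280:380,210:310],(400,400),interpolation=cv2.INTER_CUBIC)
    M=np.zeros((400,800,3),np.uint8);M[:343,:400]=b;M[:,400:]=d
    cv2.imwrite(f"pics/{name}.png",M)
    for n,im,(r0,r1,c0,c1) in (("scene",im2,(220,340,370,510)),("side",im3,(280,380,210,310))):
        h=cv2.cvtColor(np.ascontiguousarray(im),cv2.COLOR_BGR2HSV);m=cv2.inRange(h,(5,80,60),(25,255,255));k=np.zeros_like(m);k[r0:r1,c0:c1]=m[r0:r1,c0:c1]
        N,l,s,cc=cv2.connectedComponentsWithStats(k)
        for i in range(1,N):
            if 40<s[i,4]<900:
                q=plane(n,cc[i],.022)[0,:2]-O; 
                if abs(q@V)<.062 and abs(q@U)<.19: print(n,s[i,2:].tolist(),"tub",(q@V).round(3),(q@U).round(3))
E
python3 -c "
from h import *
where();mont('m3')"
```

```text
t 10.45 tcp [0.5058 0.2824 0.0976] yaw 85.57 lipup -3.05 roll 0.56 F [ -7.7 -36.5  29.8] T [-5.66  1.69 -0.16] open 0.214
lip tub x,y,z 0.002 0.1318 0.0069
org tub x,y,z 0.0021 0.0769 0.0098
back tub x,y,z 0.0023 0.014 0.0131
scene [31, 33, 510] tub -0.003 0.122
side [38, 28, 572] tub 0.007 0.122
```

Contact at the foot of the slope, 36 N. I'll relieve it, then tilt the lip up while it follows the sloping wall.

```bash
cat >> h.py <<'E'
LIP=np.array([.1383,0,.0835])
def lipplan(way,hand=1,yaw=None):
    # way: list of (lip tub y, lip z, pitch) per row; x kept on axis
    s=ctrl.get_state();p=s['eef_pos'];r=R.from_quat(s['tcp_rot']);out=[]
    for y,z,a in way:
        rn=Rt(85.4,a);L=O+U*y;pn=np.array([L[0],L[1],z])-rn.apply(LIP)
        t=r.inv().apply(pn-p);v=(r.inv()*rn).as_rotvec(degrees=True);out.append([round(float(q),4) for q in t]+[round(float(q),1) for q in v]+[hand]);p,r=pn,rn
    print(str([out]).replace(" ",""));print("end tcp",p.round(3))
E
python3 -c "
from h import *
w=[(.129,.008,-2.5),(.128,.009,-1)]
w+=[(.128+.0017*i,.009+.0022*i,-1+2.4*i) for i in range(1,9)]
lipplan(w)"
```

```text
[[[-0.0037,-0.0016,0.0006,0.6,0.5,0.2,1],[-0.0032,-0.0,0.0027,-0.0,1.5,-0.0,1],[-0.0017,0.0,0.0036,0.0,2.4,0.0,1],[-0.0016,0.0,0.0037,0.0,2.4,0.0,1],[-0.0015,0.0,0.0038,-0.0,2.4,0.0,1],[-0.0014,0.0,0.0039,-0.0,2.4,0.0,1],[-0.0014,0.0,0.0039,0.0,2.4,-0.0,1],[-0.0013,0.0,0.004,0.0,2.4,0.0,1],[-0.0012,0.0,0.0041,0.0,2.4,-0.0,1],[-0.0011,0.0,0.0042,-0.0,2.4,0.0,1]]]
end tcp [0.503 0.269 0.063]
```

```bash
python3 -c "
from h import *
w=[(.129,.008,-2.5),(.128,.009,-1)]
for i in range(1,9):
    p=-1+2.4*i; z=.010+.122*np.sin(np.deg2rad(max(p,0))); w.append((.128+.75*(z-.010),z,p))
lipplan(w)
print(np.round(w,3).tolist())"
```

```text
[[[-0.0037,-0.0016,0.0006,0.6,0.5,0.2,1],[-0.0032,-0.0,0.0027,-0.0,1.5,-0.0,1],[-0.0012,0.0,0.0018,0.0,2.4,0.0,1],[0.0006,0.0,0.0009,0.0,2.4,0.0,1],[0.0008,0.0,0.001,-0.0,2.4,0.0,1],[0.001,0.0,0.0012,-0.0,2.4,0.0,1],[0.0011,0.0,0.0015,0.0,2.4,-0.0,1],[0.0013,0.0,0.0017,0.0,2.4,0.0,1],[0.0014,0.0,0.0019,0.0,2.4,-0.0,1],[0.0015,0.0,0.0022,-0.0,2.4,0.0,1]]]
end tcp [0.504 0.284 0.084]
[[0.129, 0.008, -2.5], [0.128, 0.009, -1.0], [0.13, 0.013, 1.4], [0.134, 0.018, 3.8], [0.138, 0.023, 6.2], [0.142, 0.028, 8.6], [0.145, 0.033, 11.0], [0.149, 0.038, 13.4], [0.153, 0.043, 15.8], [0.157, 0.048, 18.2]]
```

Emit:
apply_moves(
  moves=[
    [[-0.0035,-0.0015,0.0006,0.6,0.5,0.2,1],[-0.003,0,0.0025,0,1.5,0,1],[-0.001,0,0.0018,0,2.4,0,1],[0.0006,0,0.001,0,2.4,0,1],[0.0008,0,0.001,0,2.4,0,1],[0.001,0,0.001,0,2.4,0,1]],
  ],
)

```text
time: 11.15
eef_pos: [0.5004, 0.2776, 0.0854]
tcp_rot: [0.732, 0.676, 0.056, -0.055]
contact_force: [0.4, -2.5, 2.3]
opening: 0.217
```

Run:
```python
from h import *
where();mont('m4')
```

```text
t 11.15 tcp [0.5004 0.2776 0.0854] yaw 85.4 lipup 9.03 roll -0.31 F [ 0.4 -2.5  2.3] T [-0.64  0.01 -0.01] open 0.217
lip tub x,y,z -0.004 0.1426 0.0247
org tub x,y,z -0.004 0.0883 0.0161
back tub x,y,z -0.004 0.026 0.0062
scene [23, 32, 465] tub -0.012 0.129
scene [10, 10, 70] tub 0.019 0.091
side [36, 33, 576] tub 0.007 0.116
```

View pics/m4.png

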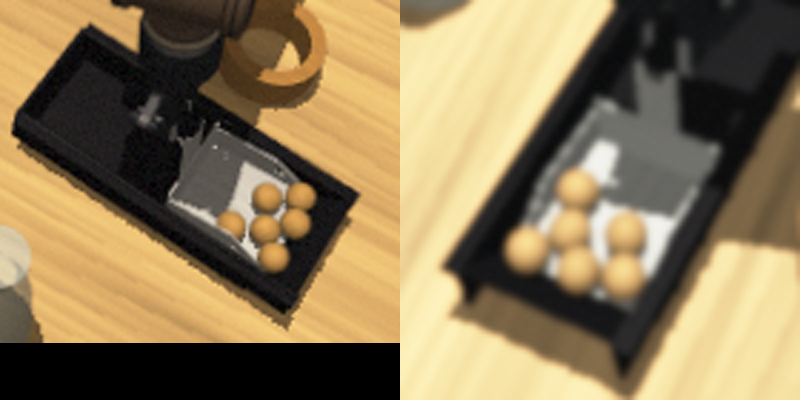

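The view shows about five stoppers inside the bowl as it tilts, and one near the +x corner by the lip. Continue tilting.

Emit:
apply_moves(
  moves=[
    [[0.0008,0.001,-0.0005,0,2.4,0,1],[0.001,0,0.0012,0,2.4,0,1],[0.0012,0,0.0013,0,2.4,0,1],[0.0013,0,0.0015,0,2.4,0,1],[0,0,0,0,0,0,1],[0,0,0,0,0,0,1]],
  ],
)

```text
time: 11.85
eef_pos: [0.4986, 0.2847, 0.0785]
tcp_rot: [0.726, 0.668, 0.117, -0.114]
contact_force: [-1.4, -1.9, 2.8]
opening: 0.213
```

Run:
```python
from h import *
where();mont('m5')
```

```text
t 11.85 tcp [0.4986 0.2847 0.0785] yaw 85.11 lipup 18.8 roll -0.58 F [-1.4 -1.9  2.8] T [-0.38  0.05  0.01] open 0.213
lip tub x,y,z -0.0059 0.1576 0.044
org tub x,y,z -0.0062 0.1056 0.0263
back tub x,y,z -0.0065 0.0459 0.006
scene [29, 33, 486] tub -0.01 0.085
side [37, 25, 515] tub 0.009 0.082
```

Emit:
apply_moves(
  moves=[
    [[0.001,0.002,-0.006,0,0.5,0,1],[0.002,0.002,-0.01,0,0.5,0,1],[0.003,0.001,-0.015,0,0.5,0,1],[0.004,0,-0.018,0,0.5,0,1],[0.005,0,-0.018,0,0,0,1],[0.006,0,-0.018,0,0,0,1],[0.006,0,-0.018,0,0,0,1],[0.005,0,-0.015,0,0,0,1],[0.002,0,-0.005,0,0,0,1],[0,0,0,0,0,0,1]],
  ],
)

```text
time: 12.95
eef_pos: [0.5017, 0.2714, 0.2149]
tcp_rot: [0.723, 0.667, 0.128, -0.127]
contact_force: [0.5, -0.6, -2.6]
opening: 0.213
```

Run:
```python
from h import *
where();
im=ctrl.read_camera("wrist")[:,:,::-1];cv2.imwrite("pics/w4.png",im);mont('m6')
a=cv2.resize(im,(480,300),interpolation=cv2.INTER_AREA);b=cv2.imread("pics/m6.png")[:,:400]
b=cv2.resize(cv2.imread("pics/m6.png"),(480,240));M=np.vstack([a,b]);cv2.imwrite("pics/w4m.png",M)
```

```text
t 12.95 tcp [0.5017 0.2714 0.2149] yaw 85.25 lipup 20.76 roll -0.75 F [ 0.5 -0.6 -2.6] T [-0.51  0.03 -0.03] open 0.213
lip tub x,y,z -0.0024 0.1458 0.1859
org tub x,y,z -0.0025 0.0944 0.1664
back tub x,y,z -0.0027 0.0354 0.1441
```

View pics/w4m.png

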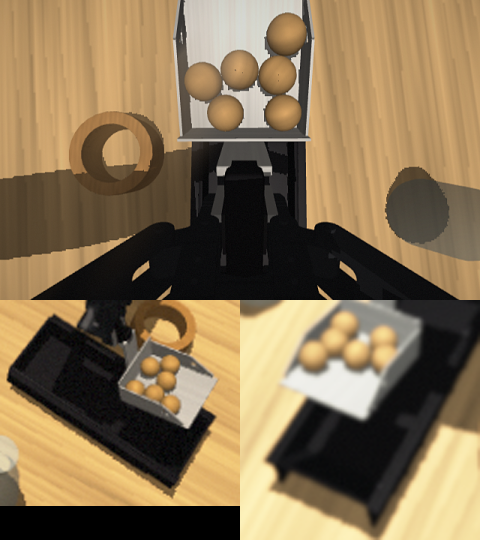

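All six stoppers are in the bowl and the tub is empty. Now carry them, lip up, to the box.

```bash
cat >> h.py <<'E'
def path(pos,yaw,pitch,n,hand=1):
    s=ctrl.get_state();p0=p=s['eef_pos'];r=R.from_quat(s['tcp_rot']);M=r.as_matrix()
    y0=np.rad2deg(np.arctan2(M[1,0],M[0,0]));a0=np.rad2deg(np.arcsin(M[2,0]));out=[]
    for i in range(1,n+1):
        f=i/n;f=f*f*(3-2*f)*.4+f*.6
        rn=Rt(y0+(yaw-y0)*f,a0+(pitch-a0)*f);pn=p0+(np.array(pos)-p0)*f
        t=r.inv().apply(pn-p);v=(r.inv()*rn).as_rotvec(degrees=True);out.append([round(float(q),3)+0. for q in t]+[round(float(q),1)+0. for q in v]+[hand]);p,r=pn,rn
    print(str([out]).replace(" ",""))
E
python3 -c "
from h import *
path((.53,.06,.255),10,17,12)"
```

```text
[[[-0.01,0.003,-0.007,-2.5,-0.2,4.1,1],[-0.013,0.004,-0.008,-1.9,-0.3,5.1,1],[-0.014,0.007,-0.009,-2.1,-0.3,5.9,1],[-0.015,0.009,-0.009,-2.3,-0.3,6.5,1],[-0.014,0.012,-0.009,-2.4,-0.4,6.9,1],[-0.013,0.014,-0.009,-2.4,-0.4,7.1,1],[-0.011,0.016,-0.008,-2.4,-0.4,7.1,1],[-0.009,0.017,-0.007,-2.3,-0.4,6.9,1],[-0.007,0.018,-0.006,-2.1,-0.3,6.5,1],[-0.004,0.017,-0.005,-1.9,-0.3,5.9,1],[-0.002,0.015,-0.004,-1.6,-0.3,5.1,1],[-0.001,0.012,-0.003,-1.3,-0.2,4.2,1]]]
```

Emit:
apply_moves(
  moves=[
    [[-0.01,0.003,-0.007,-2.2,-0.2,4.1,1],[-0.013,0.004,-0.008,-1.9,-0.3,5.1,1],[-0.014,0.007,-0.009,-2.1,-0.3,5.9,1],[-0.015,0.009,-0.009,-2.3,-0.3,6.5,1],[-0.014,0.012,-0.009,-2.4,-0.4,6.9,1],[-0.013,0.014,-0.009,-2.4,-0.4,7.1,1],[-0.011,0.016,-0.008,-2.4,-0.4,7.1,1],[-0.009,0.017,-0.007,-2.3,-0.4,6.9,1],[-0.007,0.018,-0.006,-2.1,-0.3,6.5,1],[-0.004,0.017,-0.005,-1.9,-0.3,5.9,1],[-0.002,0.015,-0.004,-1.6,-0.3,5.1,1],[-0.001,0.012,-0.003,-1.3,-0.2,4.2,1]],
  ],
)

```text
time: 14.3
eef_pos: [0.5137, 0.0557, 0.2329]
tcp_rot: [0.991, 0.06, 0.119, -0.013]
contact_force: [0.1, 0.4, -3.6]
opening: 0.218
```

```bash
python3 -c "
from h import *
where();print(ctrl.get_state()['qpos'].round(2))
path((.455,-.14,.23),-65,14,12)"
```

```text
t 14.3 tcp [0.5137 0.0557 0.2329] yaw 6.89 lipup 13.74 roll -0.64 F [ 0.1  0.4 -3.6] T [-0.06  0.37 -0.  ] open 0.218
lip tub x,y,z 0.1785 -0.1956 0.1846
org tub x,y,z 0.1262 -0.2062 0.1716
back tub x,y,z 0.0662 -0.2184 0.1566
[-0.12 -0.21  2.1   0.08  1.02  1.29]
[[[-0.005,0.011,-0.001,-1.7,0.0,4.0,1],[-0.005,0.014,-0.001,-1.2,0.0,5.0,1],[-0.004,0.016,-0.001,-1.4,0.0,5.8,1],[-0.003,0.018,0.0,-1.6,0.0,6.4,1],[-0.001,0.02,0.0,-1.7,0.0,6.8,1],[0.002,0.02,0.001,-1.7,0.0,6.9,1],[0.004,0.02,0.001,-1.7,0.0,6.9,1],[0.006,0.019,0.002,-1.7,0.0,6.8,1],[0.008,0.017,0.002,-1.6,0.0,6.4,1],[0.009,0.014,0.002,-1.4,0.0,5.8,1],[0.009,0.011,0.002,-1.2,0.0,5.0,1],[0.008,0.008,0.002,-1.0,0.0,4.0,1]]]
```

Emit:
apply_moves(
  moves=[
    [[-0.005,0.011,-0.003,-1.5,0.4,4,1],[-0.005,0.014,-0.003,-1.2,0.4,5,1],[-0.004,0.016,-0.003,-1.4,0.4,5.8,1],[-0.003,0.018,-0.003,-1.6,0.3,6.4,1],[-0.001,0.02,-0.002,-1.7,0.3,6.8,1],[0.002,0.02,-0.001,-1.7,0.3,6.9,1],[0.004,0.02,0,-1.7,0.3,6.9,1],[0.006,0.019,0,-1.7,0.3,6.8,1],[0.008,0.017,0,-1.6,0.3,6.4,1],[0.009,0.014,0,-1.4,0.2,5.8,1],[0.009,0.011,0,-1.2,0.2,5,1],[0.008,0.008,0,-1,0,4,1]],
  ],
)

```text
time: 15.5
eef_pos: [0.4292, -0.1343, 0.23]
tcp_rot: [0.821, -0.559, 0.098, 0.06]
contact_force: [-0.2, -1.1, -1.9]
opening: 0.214
```

```bash
cat >> h.py <<'E'
PO=np.array([.5107,-.2943]);EX=np.array([.989,.148]);EY=np.array([-.148,.989])
def inpack():
    s=ctrl.get_state();Rm=R.from_quat(s['tcp_rot']).as_matrix();print("q",s['qpos'].round(2))
    for n,x in (("lip",.055),("back",-.063)):
        P=s['eef_pos']+Rm@np.array([.0833+x,0,.0835]);d=P[:2]-PO;print(n,"pack",(d@EX).round(3),(d@EY).round(3),P[2].round(3))
def tip(way,yaw,hand=1):
    s=ctrl.get_state();p=s['eef_pos'];r=R.from_quat(s['tcp_rot']);out=[]
    for x,y,z,a in way:
        rn=Rt(yaw,a);L=PO+EX*x+EY*y;pn=np.array([L[0],L[1],z])-rn.apply(LIP)
        t=r.inv().apply(pn-p);v=(r.inv()*rn).as_rotvec(degrees=True);out.append([round(float(q),3)+0. for q in t]+[round(float(q),1)+0. for q in v]+[hand]);p,r=pn,rn
    print(str([out]).replace(" ",""));print("end tcp",p.round(3))
E
python3 -c "
from h import *
where();inpack()
n=8;tip([(-.005,.06-.06*i/n,.17-.045*i/n,14-.5*i) for i in range(1,n+1)],-65)"
```

```text
t 15.5 tcp [ 0.4292 -0.1343  0.23  ] yaw -68.58 lipup 13.21 roll -0.68 F [-0.2 -1.1 -1.9] T [ 0.37  0.11 -0.01] open 0.214
lip tub x,y,z 0.027 -0.5611 0.1803
org tub x,y,z 0.0035 -0.5129 0.1677
back tub x,y,z -0.0234 -0.4578 0.1533
q [-0.45 -0.32  2.19 -0.17  1.1   2.38]
lip pack -0.022 0.021 0.18
back pack -0.047 0.133 0.153
[[[-0.03,-0.015,0.01,0.1,0.3,-3.5,1],[0.006,0.002,0.006,0.0,-0.5,0.0,1],[0.006,0.002,0.006,0.0,-0.5,0.0,1],[0.007,0.002,0.006,0.0,-0.5,0.0,1],[0.007,0.002,0.006,0.0,-0.5,0.0,1],[0.007,0.002,0.006,0.0,-0.5,0.0,1],[0.007,0.002,0.006,0.0,-0.5,0.0,1],[0.007,0.002,0.006,0.0,-0.5,0.0,1]]]
end tcp [ 0.442 -0.158  0.183]
```

```bash
python3 -c "
from h import *
n=6;w=[(-.022+.017*i/n,.021-.018*i/n,.18-.05*i/n,13-.3*i) for i in range(1,n+1)]
tip(w,-68)
w+=[(-.005,.003,.13-.001*i,11-5*i) for i in range(1,13)]
print('all');tip(w,-68)"
```

```text
[[[0.002,-0.001,0.008,-0.6,-0.5,-0.6,1],[0.002,-0.002,0.008,0.0,-0.3,0.0,1],[0.002,-0.002,0.008,0.0,-0.3,0.0,1],[0.002,-0.002,0.008,0.0,-0.3,0.0,1],[0.002,-0.002,0.008,0.0,-0.3,0.0,1],[0.002,-0.002,0.008,0.0,-0.3,0.0,1]]]
end tcp [ 0.448 -0.151  0.185]
all
[[[0.002,-0.001,0.008,-0.6,-0.5,-0.6,1],[0.002,-0.002,0.008,0.0,-0.3,0.0,1],[0.002,-0.002,0.008,0.0,-0.3,0.0,1],[0.002,-0.002,0.008,0.0,-0.3,0.0,1],[0.002,-0.002,0.008,0.0,-0.3,0.0,1],[0.002,-0.002,0.008,0.0,-0.3,0.0,1],[0.008,0.0,-0.011,0.0,-5.2,0.0,1],[0.008,0.0,-0.011,0.0,-5.0,0.0,1],[0.008,0.0,-0.011,0.0,-5.0,0.0,1],[0.008,0.0,-0.011,0.0,-5.0,0.0,1],[0.008,0.0,-0.011,0.0,-5.0,0.0,1],[0.008,0.0,-0.011,0.0,-5.0,0.0,1],[0.008,0.0,-0.011,0.0,-5.0,0.0,1],[0.008,0.0,-0.011,0.0,-5.0,0.0,1],[0.008,0.0,-0.011,0.0,-5.0,0.0,1],[0.008,0.0,-0.011,0.0,-5.0,0.0,1],[0.008,0.0,-0.011,0.0,-5.0,0.0,1],[0.008,0.0,-0.011,0.0,-5.0,0.0,1]]]
end tcp [ 0.495 -0.266  0.277]
```

Emit:
apply_moves(
  moves=[
    [[0.002,-0.001,0.008,-0.5,-0.4,-0.4,1],[0.002,-0.002,0.008,0,-0.3,0,1],[0.002,-0.002,0.008,0,-0.3,0,1],[0.002,-0.002,0.008,0,-0.3,0,1],[0.002,-0.002,0.008,0,-0.3,0,1],[0.002,-0.002,0.008,0,-0.3,0,1]],
  ],
)

```text
time: 16.1
eef_pos: [0.4477, -0.1488, 0.1778]
tcp_rot: [0.826, -0.557, 0.076, 0.052]
contact_force: [0.8, 0.0, -3.2]
opening: 0.216
```

```bash
python3 -c "
from h import *
where();inpack()"
```

```text
t 16.1 tcp [ 0.4477 -0.1488  0.1778] yaw -67.98 lipup 10.6 roll 0.03 F [ 0.8  0.  -3.2] T [ 0.35  0.12 -0.  ] open 0.216
lip tub x,y,z 0.046 -0.5717 0.1211
org tub x,y,z 0.0218 -0.5233 0.111
back tub x,y,z -0.006 -0.468 0.0994
q [-0.47 -0.19  2.18 -0.14  1.01  2.35]
lip pack -0.006 0.006 0.121
back pack -0.033 0.119 0.099
```

Emit:
apply_moves(
  moves=[
    [[0.008,0,-0.011,0,-5,0,1],[0.008,0,-0.011,0,-5,0,1],[0.008,0,-0.011,0,-5,0,1],[0.008,0,-0.011,0,-5,0,1],[0.008,0,-0.011,0,-5,0,1],[0.008,0,-0.011,0,-5,0,1],[0.008,0,-0.011,0,-5,0,1],[0.008,0,-0.011,0,-5,0,1],[0.008,0,-0.011,0,-5,0,1]],
  ],
)

```text
time: 17.0
eef_pos: [0.4836, -0.2319, 0.256]
tcp_rot: [0.791, -0.529, -0.256, -0.171]
contact_force: [-0.3, 0.3, -0.8]
opening: 0.217
```

```bash
python3 -c "
from h import *
where();inpack()"
```

```text
t 17.0 tcp [ 0.4836 -0.2319  0.256 ] yaw -67.54 lipup -35.85 roll 0.02 F [-0.3  0.3 -0.8] T [-0.44 -0.19  0.04] open 0.217
lip tub x,y,z 0.0494 -0.5726 0.1073
org tub x,y,z 0.0291 -0.5329 0.1395
back tub x,y,z 0.0059 -0.4874 0.1764
q [-0.75  0.26  1.66  0.25  1.8   1.98]
lip pack -0.002 0.004 0.107
back pack -0.025 0.097 0.176
```

Emit:
apply_moves(
  moves=[
    [[0.008,0,-0.01,0,-5,0,1],[0.008,0,-0.01,0,-5,0,1],[0.008,0,-0.01,0,-4,0,1],[0,0,0,0,0,0,1],[0,0,0,0,0,0,1],[0,0,0,0,0,0,1]],
  ],
)

```text
time: 17.6
eef_pos: [0.5021, -0.2748, 0.2568]
tcp_rot: [0.754, -0.506, -0.348, -0.234]
contact_force: [0.2, 0.2, -1.4]
opening: 0.217
```

Run:
```python
from h import *
where();inpack()
sc=ctrl.read_camera("scene")[:,:,::-1];si=ctrl.read_camera("side")[:,:,::-1];w=ctrl.read_camera("wrist")[:,:,::-1]
for n,i in (("scene",sc),("side",si),("wrist",w)):cv2.imwrite(f"pics/d_{n}.png",i)
for n,im in (("scene",sc),("side",si)):
    h=cv2.cvtColor(np.ascontiguousarray(im),cv2.COLOR_BGR2HSV);m=cv2.inRange(h,(5,90,50),(25,255,255))
    b=np.array([[sx*.1,sy*.095,z] for sx in(-1,1) for sy in(-1,1) for z in (0,.1)])
    P=np.c_[PO+b[:,:1]*EX+b[:,1:2]*EY,b[:,2]];q=cv2.convexHull(proj(n,P).astype(np.int32));k=np.zeros_like(m);cv2.fillConvexPoly(k,q,255)
    b=np.array([[sx*.085,sy*.075,.085] for sx,sy in ((-1,-1),(-1,1),(1,1),(1,-1))]);P=np.c_[PO+b[:,:1]*EX+b[:,1:2]*EY,b[:,2]];k[:]=0;cv2.fillConvexPoly(k,cv2.convexHull(proj(n,P).astype(np.int32)),255)
    N,l,s,cc=cv2.connectedComponentsWithStats(m&k)
    for i in range(1,N):
        if s[i,4]>10:
            d=plane(n,cc[i],.02)[0,:2]-PO;print(n,s[i].tolist(),"pack",(d@EX).round(3),(d@EY).round(3))
```

```text
t 17.6 tcp [ 0.5021 -0.2748  0.2568] yaw -67.79 lipup -49.59 roll 0.03 F [ 0.2  0.2 -1.4] T [-0.61 -0.25 -0.02] open 0.217
lip tub x,y,z 0.0543 -0.5809 0.0974
org tub x,y,z 0.0382 -0.5491 0.1393
back tub x,y,z 0.0198 -0.5126 0.1872
q [-0.8   0.45  1.48  0.32  2.02  1.97]
lip pack 0.001 -0.005 0.097
back pack -0.018 0.07 0.187
scene [254, 161, 11, 15, 102] pack -0.062 -0.06
scene [236, 177, 19, 17, 144] pack 0.018 -0.062
side [320, 165, 15, 13, 113] pack 0.058 -0.065
side [336, 172, 7, 7, 41] pack 0.0 -0.058
side [347, 174, 13, 7, 76] pack -0.055 -0.055
```

```bash
python3 -c "
from h import *
path((.495,-.255,.34),-62,-30,5)"
```

```text
[[[-0.012,0.0,-0.006,-0.7,3.2,-0.6,1],[-0.016,0.0,-0.009,-0.9,4.3,-0.9,1],[-0.017,0.0,-0.011,-0.9,4.7,-1.0,1],[-0.015,0.0,-0.012,-0.7,4.3,-1.0,1],[-0.01,0.0,-0.009,-0.5,3.2,-0.8,1]]]
```

Emit:
apply_moves(
  moves=[
    [[-0.012,0,-0.006,-0.6,3.2,-0.6,1],[-0.016,0,-0.009,-0.9,4.3,-0.9,1],[-0.017,0,-0.011,-0.9,4.7,-1,1],[-0.015,0,-0.012,-0.7,4.3,-1,1],[-0.01,0,-0.009,-0.5,3.2,-0.8,1]],
  ],
)

```text
time: 18.25
eef_pos: [0.4914, -0.2519, 0.3406]
tcp_rot: [0.83, -0.497, -0.218, -0.129]
contact_force: [0.6, 0.5, -2.2]
opening: 0.222
```

```bash
python3 -c "
from h import *
where();inpack();path((.448,-.047,.22),0,0,12)"
```

```text
t 18.25 tcp [ 0.4914 -0.2519  0.3406] yaw -61.91 lipup -29.35 roll 0.15 F [ 0.6  0.5 -2.2] T [-0.31 -0.14  0.02] open 0.222
lip tub x,y,z 0.0729 -0.6028 0.2
org tub x,y,z 0.047 -0.5624 0.227
back tub x,y,z 0.0173 -0.5162 0.2579
q [-0.73  0.2   1.54  0.17  1.88  1.93]
lip pack 0.014 -0.03 0.2
back pack -0.021 0.067 0.258
[[[-0.007,-0.003,0.012,-1.5,1.7,-3.1,1],[-0.009,-0.005,0.014,-2.0,2.1,-4.0,1],[-0.01,-0.007,0.016,-2.1,2.4,-4.7,1],[-0.011,-0.009,0.017,-2.1,2.7,-5.2,1],[-0.011,-0.012,0.017,-2.0,2.8,-5.7,1],[-0.011,-0.014,0.016,-1.7,2.9,-5.9,1],[-0.011,-0.015,0.015,-1.4,2.9,-6.0,1],[-0.009,-0.016,0.014,-1.1,2.8,-5.9,1],[-0.008,-0.016,0.012,-0.7,2.7,-5.6,1],[-0.006,-0.016,0.011,-0.4,2.4,-5.1,1],[-0.005,-0.014,0.009,-0.2,2.1,-4.4,1],[-0.003,-0.012,0.007,-0.1,1.7,-3.6,1]]]
```

Emit:
apply_moves(
  moves=[
    [[-0.007,-0.003,0.01,-1.5,1.7,-3.1,1],[-0.009,-0.005,0.012,-2,2.1,-4,1],[-0.01,-0.007,0.014,-2.1,2.4,-4.7,1],[-0.011,-0.009,0.016,-2.1,2.7,-5.2,1],[-0.011,-0.012,0.016,-2,2.8,-5.7,1],[-0.011,-0.014,0.016,-1.7,2.9,-5.9,1],[-0.011,-0.015,0.015,-1.4,2.9,-6,1],[-0.009,-0.016,0.014,-1.1,2.8,-5.9,1],[-0.008,-0.016,0.012,-0.7,2.7,-5.6,1],[-0.006,-0.016,0.011,-0.4,2.4,-5.1,1],[-0.005,-0.014,0.009,-0.2,2.1,-4.4,1],[-0.003,-0.012,0.007,-0.1,1.7,-3.6,1]],
  ],
)

```text
time: 19.45
eef_pos: [0.4402, -0.0363, 0.2339]
tcp_rot: [0.999, 0.027, 0.017, 0.008]
contact_force: [0.1, -0.1, -1.6]
opening: 0.214
```

Run:
```python
from h import *
where();path((.448,-.047,.11),0,0,7)
sc=ctrl.read_camera("scene")[:,:,::-1];si=ctrl.read_camera("side")[:,:,::-1]
M=np.zeros((600,800,3),np.uint8);M[:400,:500]=cv2.resize(sc[100:260,170:370],(500,400),interpolation=cv2.INTER_CUBIC)
M[:300,500:]=cv2.resize(si[110:210,280:380],(300,300),interpolation=cv2.INTER_CUBIC)
M[400:600,:320]=cv2.resize(sc,(320,200))
M[400:600,330:650]=cv2.resize(si,(320,200));cv2.imwrite("pics/m7.png",M)
for n,im in (("scene",sc),("side",si)):
    h=cv2.cvtColor(np.ascontiguousarray(im),cv2.COLOR_BGR2HSV);m=cv2.inRange(h,(5,90,50),(25,255,255))
    b=np.array([[sx*.085,sy*.075,.085] for sx,sy in ((-1,-1),(-1,1),(1,1),(1,-1))]);P=np.c_[PO+b[:,:1]*EX+b[:,1:2]*EY,b[:,2]];k=np.zeros_like(m);cv2.fillConvexPoly(k,cv2.convexHull(proj(n,P).astype(np.int32)),255)
    N,l,s,cc=cv2.connectedComponentsWithStats(m&k)
    for i in range(1,N):
        if s[i,4]>10:
            d=plane(n,cc[i],.02)[0,:2]-PO;print(n,s[i].tolist(),"pack",(d@EX).round(3),(d@EY).round(3))
```

```text
t 19.45 tcp [ 0.4402 -0.0363  0.2339] yaw 3.07 lipup 1.9 roll 1.0 F [ 0.1 -0.1 -1.6] T [0.04 0.11 0.05] open 0.214
lip tub x,y,z 0.1016 -0.3074 0.155
org tub x,y,z 0.0472 -0.3148 0.1532
back tub x,y,z -0.0152 -0.3232 0.1511
[[[0.0,0.001,0.013,1.0,-0.2,0.3,1],[0.001,0.002,0.018,0.0,-0.3,0.4,1],[0.001,0.002,0.02,0.0,-0.3,0.5,1],[0.001,0.002,0.021,0.0,-0.3,0.5,1],[0.001,0.002,0.02,0.0,-0.3,0.5,1],[0.001,0.002,0.018,0.0,-0.3,0.4,1],[0.001,0.001,0.013,0.0,-0.2,0.3,1]]]
scene [254, 161, 11, 16, 125] pack -0.058 -0.057
scene [236, 177, 19, 17, 150] pack 0.019 -0.062
side [320, 164, 9, 13, 96] pack 0.068 -0.077
side [346, 174, 14, 8, 80] pack -0.054 -0.055
```

Emit:
apply_moves(
  moves=[
    [[0,0.001,0.013,0.8,-0.3,0.3,1],[0.001,0.002,0.018,0.2,-0.4,0.4,1],[0.001,0.002,0.02,0,-0.4,0.4,1],[0.001,0.002,0.021,0,-0.3,0.4,1],[0.001,0.002,0.02,0,-0.3,0.4,1],[0.001,0.002,0.018,0,-0.2,0.4,1],[0.001,0.001,0.01,0,-0.1,0.3,1],[0,0,0,0,0,0,1]],
  ],
)

```text
time: 20.35
eef_pos: [0.4488, -0.0519, 0.1097]
tcp_rot: [1.0, -0.003, -0.003, -0.002]
contact_force: [-0.0, 0.1, -2.0]
opening: 0.213
```

```bash
python3 -c "
from h import *
where()"
```

```text
t 20.35 tcp [ 0.4488 -0.0519  0.1097] yaw -0.39 lipup -0.35 roll -0.21 F [-0.   0.1 -2. ] T [ 0.02  0.1  -0.02] open 0.213
lip tub x,y,z 0.109 -0.3292 0.0253
org tub x,y,z 0.0541 -0.3333 0.0257
back tub x,y,z -0.0087 -0.3379 0.0261
```

Emit:
apply_moves(
  moves=[
    [[0,-0.002,0.01,0.2,0.4,0,1],[0,0,0.006,0,0,0,1],[0,0,0.003,0,0,0,1],[0,0,0.001,0,0,0,1]],
  ],
)

```text
time: 20.75
eef_pos: [0.4505, -0.0505, 0.0902]
tcp_rot: [1.0, -0.004, 0.003, -0.003]
contact_force: [-0.3, 0.2, -2.4]
opening: 0.215
```

```bash
python3 -c "
from h import *
where()"
```

```text
t 20.75 tcp [ 0.4505 -0.0505  0.0902] yaw -0.46 lipup 0.29 roll -0.37 F [-0.3  0.2 -2.4] T [-0.04  0.12  0.04] open 0.215
lip tub x,y,z 0.1114 -0.3276 0.0074
org tub x,y,z 0.0566 -0.3315 0.0072
back tub x,y,z -0.0063 -0.3361 0.0069
```

Emit:
apply_moves(
  moves=[
    [[0,0,0.0015,0.3,-0.3,0,1],[0,0,0.001,0,0,0,1],[0,0,0.001,0,0,0,1]],
  ],
)

```text
time: 21.05
eef_pos: [0.4518, -0.0507, 0.0884]
tcp_rot: [1.0, -0.004, 0.001, -0.006]
contact_force: [-1.5, 0.5, 2.6]
opening: 0.212
```

```bash
python3 -c "
from h import *
where()"
```

```text
t 21.05 tcp [ 0.4518 -0.0507  0.0884] yaw -0.43 lipup 0.16 roll -0.63 F [-1.5  0.5  2.6] T [-0.04  0.03 -0.02] open 0.212
lip tub x,y,z 0.1126 -0.3272 0.0053
org tub x,y,z 0.0577 -0.3312 0.0051
back tub x,y,z -0.0051 -0.3358 0.005
```

Emit:
apply_moves(
  moves=[
    [[0,0,0,0,0,0,-1],[0,0,0,0,0,0,-1],[0,0,0,0,0,0,-1],[0,0,0,0,0,0,-1],[0,0,0,0,0,0,-1],[0,0,-0.01,0,0,0,-1],[0,0,-0.03,0,0,0,-1],[0,0,-0.045,0,0,0,-1],[0,0,-0.045,0,0,0,-1],[0,0,-0.045,0,0,0,-1],[0,0,-0.04,0,0,0,-1]],
  ],
)

```text
time: 22.15
eef_pos: [0.4479, -0.052, 0.3081]
tcp_rot: [1.0, -0.004, -0.004, -0.007]
contact_force: [1.2, -0.6, 0.2]
opening: 1.002
```

Run:
```python
from h import *
where()
c=ctrl.get_calibration("wrist");im=ctrl.read_camera("wrist")[:,:,::-1];cv2.imwrite("pics/w5.png",im)
sc=ctrl.read_camera("scene")[:,:,::-1];si=ctrl.read_camera("side")[:,:,::-1]
a=cv2.resize(im,(400,250),interpolation=cv2.INTER_AREA)
M=np.zeros((560,800,3),np.uint8);M[:250,:400]=a
M[250:550,:400]=cv2.resize(sc[130:280,170:370],(400,300),interpolation=cv2.INTER_CUBIC)
M[:400,400:]=cv2.resize(si[110:260,250:400],(400,400),interpolation=cv2.INTER_CUBIC);cv2.imwrite("pics/m8.png",M)
# numeric scoop check: back-wall/lip of bright bowl in scene
h=cv2.cvtColor(np.ascontiguousarray(im),cv2.COLOR_BGR2HSV);m=((h[:,:,1]<60)&(h[:,:,2]>120)).astype(np.uint8)
N,l,s,cc=cv2.connectedComponentsWithStats(m)
for i in range(1,N):
    if s[i,4]>800:
        x,y,w,hh=s[i,:4];print(s[i].tolist(),plane("wrist",[(x,y),(x+w,y),(x,y+hh),(x+w,y+hh)],.006,c)[:,:2].round(3).tolist())
print("pred org",(.4518+.0833,-.0507-.0007),"mat",(.531,-.047))
# lid: free top edge candidates from scene at angles
H=PO-.08*EY
for a in (1.57,1.65,1.7,1.75,1.8):
    D=np.array([*(EY*np.cos(a)),np.sin(a)])
    P=[np.array([*(H+sx*.09*EX),.085])+.16*D for sx in(-1,1)];print(a,proj("scene",P).round(0).tolist(),proj("side",P).round(0).tolist())
```

```text
t 22.15 tcp [ 0.4479 -0.052   0.3081] yaw -0.44 lipup -0.41 roll -0.85 F [ 1.2 -0.6  0.2] T [-0.03 -0.11  0.03] open 1.002
lip tub x,y,z 0.1079 -0.3286 0.2236
org tub x,y,z 0.0531 -0.3326 0.224
back tub x,y,z -0.0098 -0.3372 0.2244
[488, 27, 39, 173, 3587] [[0.598, -0.239], [0.598, -0.285], [0.387, -0.267], [0.386, -0.32]]
[284, 36, 87, 102, 7506] [[0.591, 0.0], [0.59, -0.103], [0.471, 0.005], [0.471, -0.107]]
pred org (0.5351, -0.0514) mat (0.531, -0.047)
1.57 [[249.0, 114.0], [218.0, 157.0]] [[366.0, 126.0], [318.0, 122.0]]
1.65 [[246.0, 113.0], [214.0, 156.0]] [[366.0, 125.0], [318.0, 120.0]]
1.7 [[243.0, 112.0], [212.0, 155.0]] [[367.0, 124.0], [319.0, 119.0]]
1.75 [[241.0, 112.0], [210.0, 155.0]] [[367.0, 123.0], [319.0, 118.0]]
1.8 [[239.0, 111.0], [208.0, 154.0]] [[367.0, 122.0], [320.0, 118.0]]
```

View pics/m8.png

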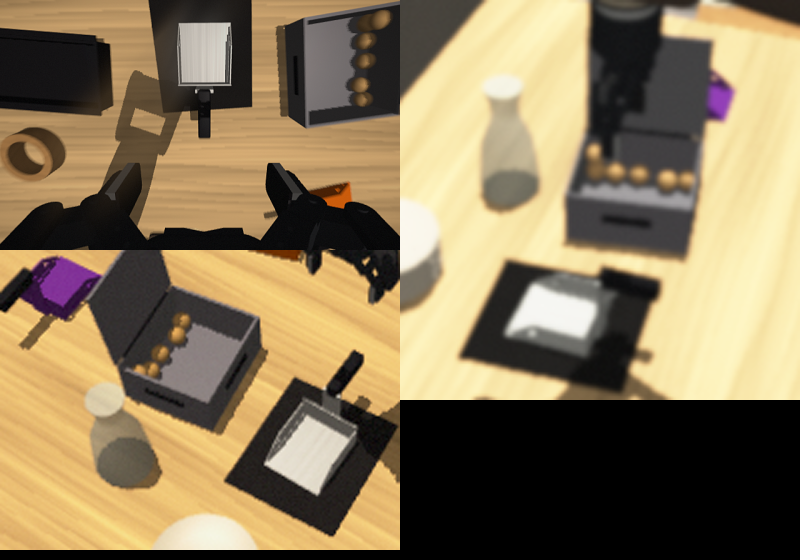

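The view shows the scoop standing on the mat with its handle toward the robot, all six stoppers along the box's hinge side, and the lid upright. Next, go over and behind the lid with the fingers shut.

```bash
cat >> h.py <<'E'
Hn=PO-.08*EY
def pk(y,z,x=0): q=Hn+EX*x+EY*y; return np.array([q[0],q[1],z])
def follow(pts,yaw=0,hand=1,dec=3):
    s=ctrl.get_state();p=s['eef_pos'];r=R.from_quat(s['tcp_rot']);out=[]
    for i,q in enumerate(pts):
        rn=Rt(yaw);t=r.inv().apply(q-p);v=(r.inv()*rn).as_rotvec(degrees=True);out.append([round(float(k),dec)+0. for k in t]+[round(float(k),1)+0. for k in v]+[hand]);p,r=q,rn
    print(str([out]).replace(" ",""))
E
python3 - <<'E'
from h import *
print("purple",plane("scene",[(200,148),(177,150)],.05).round(3).tolist(), pk(-.08,.34))
p0=ctrl.get_state()['eef_pos'];e=pk(-.08,.34)
follow([p0+(e-p0)*i/12 for i in range(1,13)])
E
```

```text
purple [[0.517, -0.566, 0.05], [0.566, -0.627, 0.05]] [ 0.53438 -0.45254  0.34   ]
[[[0.007,0.033,-0.003,-0.7,0.0,-0.4,1],[0.007,0.033,-0.003,0.0,0.0,0.0,1],[0.007,0.033,-0.003,0.0,0.0,0.0,1],[0.007,0.033,-0.003,0.0,0.0,0.0,1],[0.007,0.033,-0.003,0.0,0.0,0.0,1],[0.007,0.033,-0.003,0.0,0.0,0.0,1],[0.007,0.033,-0.003,0.0,0.0,0.0,1],[0.007,0.033,-0.003,0.0,0.0,0.0,1],[0.007,0.033,-0.003,0.0,0.0,0.0,1],[0.007,0.033,-0.003,0.0,0.0,0.0,1],[0.007,0.033,-0.003,0.0,0.0,0.0,1],[0.007,0.033,-0.003,0.0,0.0,0.0,1]]]
```

Emit:
apply_moves(
  moves=[
    [[0.005,0.015,-0.008,-0.6,0,-0.4,1],[0.007,0.03,-0.006,0,0,0,1],[0.008,0.035,-0.006,0,0,0,1],[0.008,0.035,-0.005,0,0,0,1],[0.008,0.035,-0.005,0,0,0,1],[0.008,0.035,-0.005,0,0,0,1],[0.007,0.035,-0.003,0,0,0,1],[0.007,0.035,-0.003,0,0,0,1],[0.007,0.035,-0.003,0,0,0,1],[0.007,0.035,0,0,0,0,1],[0.007,0.035,0,0,0,0,1],[0.007,0.035,0,0,0,0,1]],
  ],
)

```text
time: 23.5
eef_pos: [0.5333, -0.4678, 0.335]
tcp_rot: [1.0, 0.003, -0.013, -0.007]
contact_force: [-0.1, -0.7, -0.6]
opening: 0.0
```

Run:
```python
from h import *
s=ctrl.get_state();d=s['eef_pos'][:2]-Hn;print(s['eef_pos'],"rel hinge x,y",(d@EX).round(3),(d@EY).round(3),s['contact_force'].round(1),s['opening'])
p0=s['eef_pos'];a=pk(-.08,.30);b=pk(-.08,.19)
follow([p0+(a-p0)*i/3 for i in (1,2,3)]+[a+(b-a)*i/5 for i in range(1,6)])
```

```text
[ 0.53327469 -0.46779031  0.33503942] rel hinge x,y -0.003 -0.095 [-0.1 -0.7 -0.6] 0.00045631428319491455
[[[0.001,-0.005,0.012,-0.8,1.5,0.4,1],[0.0,-0.005,0.012,0.0,0.0,0.0,1],[0.0,-0.005,0.012,0.0,0.0,0.0,1],[0.0,0.0,0.022,0.0,0.0,0.0,1],[0.0,0.0,0.022,0.0,0.0,0.0,1],[0.0,0.0,0.022,0.0,0.0,0.0,1],[0.0,0.0,0.022,0.0,0.0,0.0,1],[0.0,0.0,0.022,0.0,0.0,0.0,1]]]
```

Emit:
apply_moves(
  moves=[
    [[0,0,0.012,-0.8,1.5,0.4,1],[0,0,0.022,0,0,0,1],[0,0,0.026,0,0,0,1],[0,0,0.026,0,0,0,1],[0,0,0.026,0,0,0,1],[0,0,0.022,0,0,0,1],[0,0,0.008,0,0,0,1]],
  ],
)

```text
time: 24.2
eef_pos: [0.5244, -0.4791, 0.1714]
tcp_rot: [1.0, -0.004, -0.008, -0.005]
contact_force: [-0.2, 1.6, 0.4]
opening: 0.002
```

```bash
cat >> h.py <<'E'
def rel():
    s=ctrl.get_state();d=s['eef_pos'][:2]-Hn;print("t",s['time'],"rel hinge x,y,z",(d@EX).round(3),(d@EY).round(3),(s['eef_pos'][2]-.085).round(4),"F",s['contact_force'].round(1))
E
python3 - <<'E'
from h import *
rel()
s=ctrl.get_state();p0=s['eef_pos'];a=pk(-.025,.195)
pts=[p0+(a-p0)*i/4 for i in range(1,5)]
for f in range(92,57,-5):
    f=np.deg2rad(f);d=.006+.012*np.sin(f);y,z=.12*np.cos(f)-d*np.sin(f),.12*np.sin(f)+d*np.cos(f);pts.append(pk(y,.085+z))
follow(pts);print(len(pts))
E
```

```text
t 24.2 rel hinge x,y,z -0.014 -0.105 0.0864 F [-0.2  1.6  0.4]
[[[0.0,-0.02,-0.006,-0.6,0.9,-0.5,1],[0.0,-0.02,-0.006,0.0,0.0,0.0,1],[0.0,-0.02,-0.006,0.0,0.0,0.0,1],[0.0,-0.02,-0.006,0.0,0.0,0.0,1],[0.0,-0.003,-0.009,0.0,0.0,0.0,1],[-0.002,-0.01,-0.001,0.0,0.0,0.0,1],[-0.002,-0.011,-0.001,0.0,0.0,0.0,1],[-0.002,-0.011,0.0,0.0,0.0,0.0,1],[-0.002,-0.011,0.001,0.0,0.0,0.0,1],[-0.002,-0.011,0.002,0.0,0.0,0.0,1],[-0.002,-0.01,0.003,0.0,0.0,0.0,1]]]
11
```

Emit:
apply_moves(
  moves=[
    [[0,-0.018,-0.006,-0.6,0.9,-0.5,1],[0,-0.02,-0.006,0,0,0,1],[0,-0.02,-0.006,0,0,0,1],[0,-0.02,-0.006,0,0,0,1],[-0.001,-0.01,-0.004,0,0,0,1],[-0.002,-0.01,-0.001,0,0,0,1],[-0.002,-0.011,-0.001,0,0,0,1],[-0.002,-0.011,0,0,0,0,1],[-0.002,-0.011,0.001,0,0,0,1],[-0.002,-0.011,0.002,0,0,0,1],[-0.002,-0.01,0.003,0,0,0,1]],
  ],
)

```text
time: 25.3
eef_pos: [0.5066, -0.3276, 0.1903]
tcp_rot: [1.0, -0.002, -0.004, -0.0]
contact_force: [1.0, -0.4, -0.1]
opening: 0.003
```

Run:
```python
from h import *
rel()
s=ctrl.get_state();d=s['eef_pos'][:2]-Hn;f0=np.arctan2(s['eef_pos'][2]-.085,d@EY);r=np.hypot(s['eef_pos'][2]-.085,d@EY);print(np.rad2deg(f0),r)
pts=[]
for f in np.linspace(f0,0.06,13)[1:]: pts.append(pk(.125*np.cos(f),.085+.125*np.sin(f)))
follow(pts)
```

```text
t 25.3 rel hinge x,y,z -0.009 0.048 0.1053 F [ 1.  -0.4 -0.1]
65.66243907810586 0.11562115320413409
[[[0.007,-0.015,-0.003,0.0,0.4,-0.2,1],[-0.001,-0.009,0.006,0.0,0.0,0.0,1],[-0.001,-0.009,0.007,0.0,0.0,0.0,1],[-0.001,-0.008,0.008,0.0,0.0,0.0,1],[-0.001,-0.008,0.008,0.0,0.0,0.0,1],[-0.001,-0.007,0.009,0.0,0.0,0.0,1],[-0.001,-0.006,0.01,0.0,0.0,0.0,1],[-0.001,-0.005,0.01,0.0,0.0,0.0,1],[-0.001,-0.004,0.011,0.0,0.0,0.0,1],[0.0,-0.003,0.011,0.0,0.0,0.0,1],[0.0,-0.002,0.011,0.0,0.0,0.0,1],[0.0,-0.001,0.011,0.0,0.0,0.0,1]]]
```

Emit:
apply_moves(
  moves=[
    [[0,-0.009,0.003,0,0.4,-0.2,1],[-0.001,-0.009,0.006,0,0,0,1],[-0.001,-0.009,0.007,0,0,0,1],[-0.001,-0.008,0.008,0,0,0,1],[-0.001,-0.008,0.008,0,0,0,1],[-0.001,-0.007,0.009,0,0,0,1],[-0.001,-0.006,0.01,0,0,0,1],[-0.001,-0.005,0.01,0,0,0,1],[-0.001,-0.004,0.01,0,0,0,1],[0,-0.003,0.01,0,0,0,1],[0,-0.001,0.008,0,0,0,1]],
  ],
)

```text
time: 26.4
eef_pos: [0.4967, -0.2501, 0.0925]
tcp_rot: [1.0, 0.001, -0.001, -0.001]
contact_force: [-0.4, 0.0, -0.2]
opening: -0.002
```

```bash
python3 -c "
from h import *
rel()"
```

```text
t 26.4 rel hinge x,y,z -0.007 0.126 0.0075 F [-0.4  0.  -0.2]
```

Emit:
apply_moves(
  moves=[
    [[0,0,0.003,0,0,0,1],[0,0,0.002,0,0,0,1],[0,0,0.002,0,0,0,1]],
  ],
)

```text
time: 26.7
eef_pos: [0.4968, -0.2501, 0.0914]
tcp_rot: [1.0, 0.001, -0.004, -0.003]
contact_force: [-4.8, 3.6, 10.9]
opening: 0.004
```

Run:
```python
from h import *
rel()
```

```text
t 26.7 rel hinge x,y,z -0.007 0.126 0.0064 F [-4.8  3.6 10.9]
```

The fingertip stopped at 91.4 mm, which is the shut lid's top height of 91, with an 11 N reaction. Retreat and check numerically.

Emit:
apply_moves(
  moves=[
    [[0,0,-0.006,0,0,0,1],[0,0,-0.03,0,0,0,1],[0,0,-0.045,0,0,0,1],[-0.01,-0.01,-0.045,0,0,0,1],[-0.01,-0.02,-0.045,0,0,0,1],[0,-0.03,-0.04,0,0,0,1],[0,-0.03,-0.02,0,0,0,1],[0,0,0,0,0,0,1]],
  ],
)

```text
time: 27.5
eef_pos: [0.4781, -0.1607, 0.33]
tcp_rot: [1.0, -0.001, -0.004, -0.006]
contact_force: [-0.4, -0.1, -0.7]
opening: -0.001
```

Run:
```python
from h import *
s=ctrl.get_state();print(s['time'],s['eef_pos'])
c=ctrl.get_calibration("wrist");w=ctrl.read_camera("wrist")[:,:,::-1];sc=ctrl.read_camera("scene")[:,:,::-1]
cv2.imwrite("pics/fw.png",w);cv2.imwrite("pics/fs.png",sc)
g=sc.max(2);old=cv2.imread("pics/scene1.png")
# lid top surface sampled: should be uniform grey (lid colour), where box interior was lighter
q=proj("scene",[pk(y,.091,x) for y in (.02,.08,.14) for x in (-.07,0,.07)]).round().astype(int)
print("now",[sc[b,a].tolist() for a,b in q]);print("before",[old[b,a].tolist() for a,b in q])
# where the lid stood: now background
D=[pk(0,.2,x) for x in (-.05,0,.05)]
q=proj("scene",D).round().astype(int);print("upright spot now",[sc[b,a].tolist() for a,b in q],"before",[old[b,a].tolist() for a,b in q])
# lid free-edge in wrist view: corners of dark plate at z=.091
for n,cc,im in (("wrist",c,w),("scene",None,sc)):
    m=cv2.inRange(cv2.cvtColor(np.ascontiguousarray(im),cv2.COLOR_BGR2HSV),(0,0,20),(180,70,110))
    ctr=proj(n,[pk(.04,.091,.05)],cc)[0].astype(int)
    N,l,st,_=cv2.connectedComponentsWithStats(m);i=l[ctr[1],ctr[0]];print(n,"comp",i,st[i].tolist())
    if i:
        cn=max(cv2.findContours((l==i).astype(np.uint8),0,2)[0],key=cv2.contourArea);a=cv2.approxPolyDP(cv2.convexHull(cn),5,True)[:,0]
        X=plane(n,a,.091,cc)[:,:2]-Hn;print(np.c_[X@EX,X@EY].round(3).tolist())
# scoop on mat
h=cv2.cvtColor(np.ascontiguousarray(sc),cv2.COLOR_BGR2HSV);m=((h[:,:,1]<60)&(h[:,:,2]>150)).astype(np.uint8)
N,l,st,ct=cv2.connectedComponentsWithStats(m)
k=l[tuple(proj("scene",[(.545,-.051,.006)])[0].round().astype(int)[::-1])];print("scoop floor centroid",plane("scene",ct[k],.006).round(3) if k else None,st[k,4])
for nm,o,z in (("plates",(272,285),0),):
    d=cv2.absdiff(cv2.cvtColor(np.ascontiguousarray(sc),6),cv2.cvtColor(old,6));print("bystander diff plates/carafe1/carafe0/tape",[int(np.median(d[b-12:b+12,a-12:a+12])) for a,b in((272,285),(366,325),(231,225),(466,236))])
```

```text
27.5 [ 0.47807037 -0.1606789   0.33001642]
now [[118, 120, 129], [122, 123, 134], [122, 123, 131], [123, 123, 135], [123, 124, 133], [117, 118, 128], [120, 122, 131], [106, 109, 118], [118, 117, 127]]
before [[46, 47, 50], [45, 47, 47], [43, 44, 45], [51, 52, 55], [121, 123, 133], [122, 124, 135], [50, 47, 52], [123, 123, 134], [124, 125, 134]]
upright spot now [[109, 180, 227], [99, 164, 212], [115, 187, 231]] before [[41, 44, 47], [44, 46, 48], [45, 44, 49]]
wrist comp 0 [0, 0, 640, 400, 235588]
scene comp 0 [0, 0, 640, 400, 226675]
scoop floor centroid [[ 0.559 -0.053  0.006]] 541
bystander diff plates/carafe1/carafe0/tape [1, 1, 2, 2]
```

Run:
```python
from h import *
sc=cv2.imread("pics/fs.png")
h=cv2.cvtColor(sc,cv2.COLOR_BGR2HSV);m=cv2.inRange(h,(0,0,90),(180,60,155));m=cv2.morphologyEx(m,cv2.MORPH_OPEN,np.ones((3,3)))
ctr=proj("scene",[pk(.08,.091)])[0].astype(int);N,l,st,_=cv2.connectedComponentsWithStats(m);i=l[ctr[1],ctr[0]];print(st[i].tolist())
cn=max(cv2.findContours((l==i).astype(np.uint8),0,2)[0],key=cv2.contourArea);a=cv2.approxPolyDP(cv2.convexHull(cn),4,True)[:,0]
X=plane("scene",a,.091)[:,:2]-Hn;print(np.c_[X@EX,X@EY].round(3).tolist())
ctrl.sign_off();print("signed off",ctrl.get_state()['time'])
```

```text
[230, 147, 68, 58, 2333]
[[-0.089, 0.004], [-0.089, 0.154], [0.084, 0.157], [0.087, 0.008]]
the job is handed in; nothing more can be done
the job is handed in; nothing more can be done
```

I picked up the aluminium scoop and scooped all six stoppers out of the tub in one go. I tipped them into the packing box, stood the scoop back on its mat and let go. Last, I pushed the lid shut and handed in the job at about 27.5 s.

**Last checks:**
- **Stoppers:** before the lid closed, a picture showed a row of stoppers along the hinge side of the box, and I counted six. One looked stacked on the others. With the lid shut they can't be seen.
- **Scoop:** its estimated origin at release was about 4 mm from the mat's centre along each side, level to within 1°. A later brightness check in the scene view still found the bowl in place.
- **Lid:** the fingertip stopped at 91.4 mm with an 11 N reaction. The shut lid's top should be at 91 mm. Its outline at that height measures about 175 × 150 mm, against 180 × 160 for the lid itself.
- **Bystanders:** the plates, carafes and tape look unchanged between pictures.
- **Robot:** it was clear of everything, with the tool tip at 0.33 m.

**What disagreed:**
- The tub rim measured 142 mm wide instead of 124, because of side flanges.
- The scoop's back wall measured at x≈-56 rather than the stated -63.
- Pushing against the tub's sloped end briefly reached about 48 N at the wrist (limit 120 N).
- The first colour mask found no lid, so I redid it with a brighter range.

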